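# Screw the lids onto washed jars and line them up on the crate shelf

### The job

Put the lids back on all the washed jars standing in the wooden holder: set each lid on level, turn it back until it drops into the thread, then screw it tight to its stop, all before that jar leaves the holder. Stand the closed jars upright on the cream middle slat of the crate's top in one neat row, square to the crate and close side by side, with no more than about 25 mm between neighbours. Leave the balm tin, measuring cup and nail clipper alone.

Things in the scene. Friction and masses are not known exactly. Their poses are not given: they have to be found in the camera images.
- holder: beech jar holder, fixed: 198 mm square, 30 mm high, with four square pockets (66 x 66 mm, 22 mm deep, floor 8 mm above the worktop) centred at +-52 mm along its x and y axes. Origin: centre of the underside; z up
- crate_top (a point): fixed painted crate on its side, used as a shelf: centre of its flat top, 150 mm above the worktop, 176 mm along x, 420 mm along y. Three slats run along y: the middle one (70 mm wide, centred on x = 0) is cream, the others sage green. The open face with the blue bin looks to +x, away from the robot. The balm tin stands near the +y end
- jar1_center (a point): square amber jar, open, in a pocket of the holder, which keeps it from turning (2 mm play); 3 or 4 jars are there, an absent one reads None. Body 62 x 62 x 66 mm, above it a neck 45 mm across (top edge bevelled) up to the rim, 90 mm above the underside; 140 to 250 g. Point: on the axis, 45 mm above the underside; x, y along its sides, z up. Four equal threads a quarter turn apart on the neck: a lid fits four ways
- jar2_center (a point): jar as jar1. Thread: let a = angle of a lid's x axis counter-clockwise (from above) from the jar's x axis, modulo 90 degrees. At a = -15 to 55 a level lid rides on top of the threads, about 9 mm above home (11 on a stop); turned clockwise there it jams on a stop at a = 0; turned back counter-clockwise it reaches the thread start, a = 55 to 75 (stop beyond), where it drops home onto the rim
- jar3_center (a point): jar as jar1. Once dropped at a = 55 to 75 (see jar2) a lid screws clockwise: it runs freely, the threads grip from about a = 13, and it ends at a firm stop at a = 0, its tight place. It then stays clamped on and the jar can be lifted and carried by its lid
- jar4_center (a point): jar as jar1
- lid1_center (a point): white round screw lid, 62 mm across, 24 mm high, 45 g, hollow below, lying open side down on the worktop; any lid fits any jar, one may be left over. Point: its centre, 12 mm above its lower edge; z up. Four inner lugs at the lower edge lie on its +-x and +-y axes, under the four blue dots on its top. Fully home this point is 45 mm above the jar's point. The last 13 degrees take about 1 N m
- lid2_center (a point): lid as lid1
- lid3_center (a point): lid as lid1
- lid4_center (a point): lid as lid1
- balm_tin: round aluminium balm tin, 66 mm across, 24 mm high, loose on the crate's top; origin centre of the underside. Leave alone
- measuring_cup: white plastic measuring cup, 75 mm high, 72 mm across, handle to its +y, loose; origin centre of the underside. Leave alone
- nail_clipper: steel nail clipper, 80 x 16 x 12 mm, long along its x, loose; origin centre of the underside. Leave alone
Not all that is in view belongs to the job. Leave any black look-alike of the part that bears lid2_center alone.

How it is judged:
By the outcome, as a careful person would: the job done as asked, in the order asked, and still so for the second after the job is handed in, with the robot touching nothing.
Of jar1, jar2, jar3, jar4 only 3 to 4 are there at a start; the rules pass over those that are not, and their reading is None.
At some moment in a run one of lid1, lid2, lid3, lid4 may be knocked a few centimetres aside while the robot is not near it.
It also fails if it takes over 210 s, if anything falls off the work surface, if the arm or the gripper's body presses on something with over 40 N, if the wrist force passes 120 N, or if a joint passes its speed limit or range.

### The arm

A 7-joint arm with a two-finger parallel gripper is mounted at the origin on the work surface. World frame = base frame: x ahead of the robot, y to its left, z up, the work surface at z = 0. Lengths are in m, angles in rad, forces in N, time in s.
With the tool pointing down it reaches from about 0.4 to 0.85 m from the base axis. Payload 4.5 kg.
Tool frame: the origin (TCP) lies on the centre line of the jaws, within the pads' length; the fingertips stand r.tips_ahead ahead of it and the grasp point (between the pads) is the TCP (r.tips_ahead is the distance from the TCP to the fingertips, in m); z points along the fingers, y is the direction in which the jaws open and shut (so a half turn about z gives the same grasp; the last joint's range is limited). The gripper opens to 88 mm and grips with 3 to 60 N. Pads are 18 mm wide; open, the fingers measure 123 mm over their backs; the gripper's body (75 mm by 187 mm) begins 45 mm behind the grasp point.
Start: joints at [-1.22, 0.689, -0.195, 1.565, 0.157, 0.902, -0.215], TCP at [0.195, 0.594, 0.258] pointing down, gripper open.
Joint ranges: [-3.01, 3.01], [-0.46, 2.08], [-1.47, 1.51], [0.13, 2.56], [-1, 4.14], [0.04, 2.09], [-2.66, 2.66]. Speed limits (rad/s): [2.57, 2.57, 3.14, 3.14, 3.14, 3.14, 3.14].

### API

Orientations are given as a unit quaternion [x, y, z, w].
In Python, from plant import r gives the robot as it stands.
- The arm moves only by the shell command python3 -m inch 'ROWS' [FORCE]. ROWS is JSON, a list of rows, each a list of 5 numbers: the shift along the world's x, y, z in units of 25 mm (1.0 is 25 mm), then the turn about the world's z in units of 6 degrees (1.0 is 6 degrees), then the finger opening in mm, from 0 to 88.1. A call has 1 to 5 rows; each row shifts and turns the commanded pose from where the row before left it; what a row does not reach is not made up. A row lasts 1/10 s, in which the tool goes at most 50 mm and 8.59 degrees, less where a joint would pass 70% of its speed; a pose out of reach is approached as far as the arm can. A call is refused whole if a number of a shift passes 1 or a number of a turn 1, either way. A call with a gripper value outside its range is refused whole. The fingers move at their own pace and stop on an object; FORCE is the grip in N (left out, the last holds). Time passes only in rows, so rows that do not move let the fingers close. It gives the time, the measured TCP pose, the force and the opening at its end, in the units of the state.
- r.get_state(): the state, without advancing time (a new reading comes with each control period).
- r.snapshot(name): name is "side" or "top" or "wrist"; returns a dict with "pixels" (400x640x3 uint8, red, green, blue), "range_z" (400x640 float32, m along the optical axis (not along the pixel's ray), 0 where there is no reading), "K" (3x3 intrinsics, pixels), "position" and "attitude" of the camera in the world. Camera axes: x right, y up, looking along -z (the intrinsics and any distortion apply to the point x, -y, -z); pixel columns grow to the right and rows downward; lengths in m; the calibration is good to about 2 mm. A picture is of the moment at which its call begins.
- r.finish_job(): hands the job in, once; it reports no verdict.
The state is a dict: "clock": time; "q": joint angles; "qd": joint speeds; "joint_torque": joint torques, N m; "tool_pos": TCP position; "eef_rot": TCP orientation; "contact_force": force on the tool from outside, world axes, zero at the start; "moment": the same for the moment, N m; "opening": opening from 0.0 (shut) to 1.0 (fully open).
Only numpy, scipy, OpenCV 4.12 (cv2) and the standard library are available. Lean on these libraries where they do the work, as an engineer would, in place of code of your own. Each camera call takes 0.05 s, during which the arm holds its last target. There are 200 camera calls.

## Working session

There is one attempt and no reset: what is moved stays moved. The work goes in short steps, Python scripts to look and compute and a shell command to move; the robot and the scene stay as the last step left them, time stands still between calls to the robot, and variables do not carry over. Pictures are saved under pics/ and viewed, about 12 in all and at most 16, crops included, and the job is handed in when it is done.

```bash
ls; mkdir -p pics
cat > h.py <<'E'
import numpy as np, cv2
from scipy.spatial.transform import Rotation as R
from plant import r
def snap(n):
    s=r.snapshot(n); s['R']=R.from_quat(s['attitude']).as_matrix() if np.size(s['attitude'])==4 else np.array(s['attitude']); return s
def save(s,f,crop=None,k=1):
    im=cv2.cvtColor(s['pixels'],cv2.COLOR_RGB2BGR)
    if crop: x0,y0,x1,y1=crop; im=im[y0:y1,x0:x1]
    cv2.imwrite('pics/'+f,cv2.resize(im,None,fx=k,fy=k,interpolation=cv2.INTER_CUBIC))
def ray(s,uv):
    uv=np.atleast_2d(np.array(uv,float)); K=np.array(s['K'])
    d=np.c_[(uv[:,0]-K[0,2])/K[0,0],-(uv[:,1]-K[1,2])/K[1,1],-np.ones(len(uv))]
    return d@s['R'].T
def onplane(s,uv,z):
    d=ray(s,uv); p=np.array(s['position']); return p+d*((z-p[2])/d[:,2])[:,None]
def cloud(s):
    v,u=np.mgrid[:400,:640]; d=ray(s,np.c_[u.ravel(),v.ravel()])
    return (np.array(s['position'])+d*s['range_z'].reshape(-1,1)).reshape(400,640,3)
E
python3 - <<'E'
from h import *
print(r.get_state(), r.tips_ahead)
for n in('top','side','wrist'):
    s=snap(n); save(s,n+'0.png'); print(n,s['K'],s['position'],s['R'],[k for k in s]); np.savez('/tmp/'+n+'0.npz',**{k:np.array(v) for k,v in s.items()})
E
```

```text
pics
{'clock': 0.0, 'q': array([-1.22019166,  0.69000294, -0.19452462,  1.56634438,  0.15728749,
        0.90248892, -0.21510994]), 'qd': array([-0.00037298, -0.0002712 ,  0.00121808, -0.00084592, -0.00086559,
        0.00017767,  0.00079711]), 'joint_torque': array([ 5.89352458e-04, -5.27554107e+01, -1.26690332e+00, -1.53428221e+01,
       -5.27124968e-02,  6.71557340e-03,  1.75108448e-04]), 'tool_pos': array([0.19455683, 0.59331581, 0.25689835]), 'eef_rot': array([ 1.57703666e-01,  9.87486048e-01, -9.22002680e-04, -8.90943891e-05]), 'contact_force': array([-0.34523305, -0.06298861,  0.25651268]), 'moment': array([ 0.04867817, -0.04577492,  0.04480758]), 'opening': 0.9979520824672601} 0.019
top [[511.69583351   0.         311.27916244]
 [  0.         511.69583351 201.60670321]
 [  0.           0.           1.        ]] [ 0.41561701 -0.03346337  1.4402734 ] [[ 0.00504813  0.99757083 -0.06947633]
 [-0.99970045  0.00337061 -0.02424135]
 [-0.02394828  0.06957789  0.99728902]] ['pixels', 'range_z', 'K', 'position', 'attitude', 'R']
side [[498.5029695    0.         314.69485503]
 [  0.         498.5029695  199.46657932]
 [  0.           0.           1.        ]] [-0.09169385 -0.70314389  0.86256837] [[ 0.72122728  0.44669134 -0.52943183]
 [-0.69231521  0.4394087  -0.57238068]
 [-0.02304054  0.77935027  0.62616475]] ['pixels', 'range_z', 'K', 'position', 'attitude', 'R']
wrist [[328.30554759   0.         320.84787833]
 [  0.         328.30554759 203.18098328]
 [  0.           0.           1.        ]] [0.1201187  0.61754144 0.38478106] [[ 0.31190339 -0.90564723 -0.28726186]
 [ 0.95011188  0.29669379  0.09622999]
 [-0.00192162 -0.30294536  0.95300599]] ['pixels', 'range_z', 'K', 'position', 'attitude', 'R']
```

View pics/top0.png

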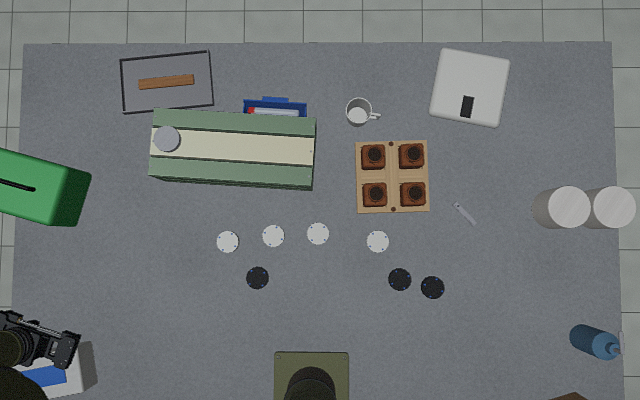

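View pics/side0.png

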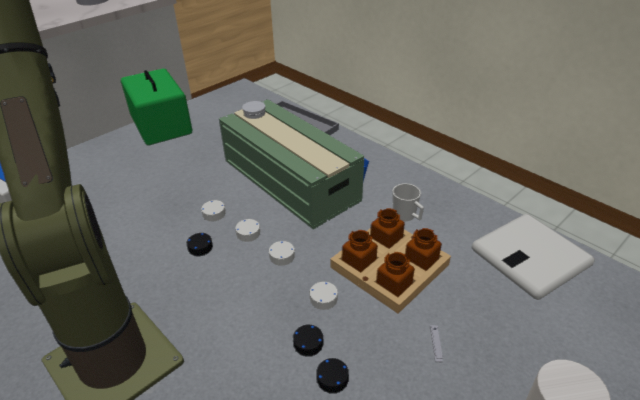

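The top view shows an open jar in each of the 4 pockets: (373,157), (411,156), (374,194), (412,193). There are 4 white lids at (228,241), (273,236), (318,233), (377,241). The three black look-alikes at (257,278), (400,279), (432,287) are not for use. The balm tin is at (167,139) on the crate's +y end. The side view agrees.

```bash
cat > m1.py <<'E'
from h import *
T=dict(np.load('/tmp/top0.npz')); S=dict(np.load('/tmp/side0.npz'))
def hsv(s): return cv2.cvtColor(s['pixels'],cv2.COLOR_RGB2HSV)
def comps(m,lo,hi):
    n,l,st,c=cv2.connectedComponentsWithStats(m.astype(np.uint8)); return [(c[i],st[i],l==i) for i in range(1,n) if lo<st[i,4]<hi]
for nm,s in(('top',T),('side',S)):
    C=cloud(s); h=hsv(s)
    m=(h[...,1]<40)&(h[...,2]>140)&(C[...,0]<0.55)&(C[...,2]<.05)&(C[...,0]>.2)&(abs(C[...,1])<.5)
    for c,st,mm in comps(m,60,2000):
        # top face only
        P=C[mm]; top=P[P[:,2]>np.percentile(P[:,2],95)-.006]; cc,rad=cv2.minEnclosingCircle(top[:,:2].astype(np.float32))
        print(nm,'lid px',c.round(),'n',st[4],'ray24',onplane(s,c,.024)[0].round(4),'depth top z',np.median(top[:,2]).round(4),'circ',np.round(cc,4),round(rad,4))
    for lab,m in(('beech',(h[...,0]>8)&(h[...,0]<25)&(h[...,1]>60)&(h[...,2]>120)&(C[...,2]>.015)&(C[...,2]<.045)),
                 ('crate',(C[...,2]>.135)&(C[...,2]<.165)&(C[...,0]>.4)&(C[...,1]<.6)),
                 ('cream',(C[...,2]>.135)&(C[...,2]<.165)&(C[...,0]>.4)&(h[...,0]<35)&(h[...,0]>15)&(h[...,1]<90)&(h[...,2]>150)),
                 ('tin',(C[...,2]>.165)&(C[...,2]<.19)&(C[...,0]>.4)&(h[...,1]<50)),
                 ('amber',(h[...,0]<14)&(h[...,1]>120)&(C[...,2]>.06)&(C[...,2]<.12))):
        m=cv2.morphologyEx((m&(C[...,0]>.35)).astype(np.uint8),cv2.MORPH_OPEN,np.ones((2,2)))
        for c,st,mm in comps(m,60,90000):
            P=C[mm]; z=np.median(P[:,2])
            vu=np.argwhere(mm)[:,::-1]; Q=onplane(s,vu,{'beech':.03,'crate':.15,'cream':.15,'tin':.174,'amber':.098}[lab])[:,:2]
            print(nm,lab,c.round(),'n',st[4],'z',z.round(4),'rect ray',[np.round(a,4) for a in cv2.minAreaRect(Q.astype(np.float32))],'rect depth',[np.round(a,4) for a in cv2.minAreaRect(P[:,:2].astype(np.float32))], 'zmax',P[:,2].max().round(4))
E
python3 m1.py
```

```text
top lid px [464. 213.] n 76 ray24 [ 0.4849 -0.4202  0.024 ] depth top z 0.0142 circ [ 0.4835 -0.4266] 0.037
top lid px [317. 233.] n 367 ray24 [ 0.4269 -0.0166  0.024 ] depth top z 0.0259 circ [ 0.4266 -0.0169] 0.0299
top lid px [273. 235.] n 365 ray24 [0.4199 0.1074 0.024 ] depth top z 0.0257 circ [0.4204 0.1057] 0.0303
top lid px [227. 241.] n 355 ray24 [0.4032 0.2342 0.024 ] depth top z 0.0264 circ [0.4039 0.2335] 0.0302
top lid px [377. 241.] n 367 ray24 [ 0.4059 -0.1818  0.024 ] depth top z 0.0257 circ [ 0.406  -0.1817] 0.03
top beech [151.  84.] n 96 z 0.0177 rect ray [array([0.846 , 0.4505]), array([0.0573, 0.0231]), np.float64(89.8827)] rect depth [array([0.8504, 0.4559]), array([0.0226, 0.058 ]), np.float64(6.227)] zmax 0.0264
top beech [391. 178.] n 2542 z 0.0304 rect ray [array([ 0.5827, -0.2235]), array([0.1979, 0.1978]), np.float64(1.8308)] rect depth [array([ 0.5524, -0.1795]), array([0.2565, 0.3072]), np.float64(3.2839)] zmax 1.4403
top crate [237. 148.] n 10608 z 0.1501 rect ray [array([0.6442, 0.1998]), array([0.4199, 0.1775]), np.float64(86.3413)] rect depth [array(
[... 3576 characters left out ...]
041, 0.0745]), np.float64(33.7625)] zmax 0.8626
side amber [425. 244.] n 698 z 0.0756 rect ray [array([ 0.6189, -0.2896]), array([0.0927, 0.0664]), np.float64(15.7949)] rect depth [array([ 0.3229, -0.4427]), array([0.9766, 0.0716]), np.float64(27.9367)] zmax 0.8626
side amber [361. 246.] n 694 z 0.0758 rect ray [array([ 0.5156, -0.1915]), array([0.0855, 0.0727]), np.float64(6.9924)] rect depth [array([ 0.2455, -0.397 ]), array([0.9079, 0.0746]), np.float64(37.5401)] zmax 0.8626
side amber [397. 269.] n 759 z 0.0752 rect ray [array([ 0.5174, -0.2926]), array([0.0896, 0.0666]), np.float64(18.0646)] rect depth [array([ 0.2458, -0.4549]), array([0.8348, 0.0722]), np.float64(31.4006)] zmax 0.8626
```

Positions agree between the two views. Lids are at (0.404,0.235), (0.421,0.107), (0.428,-0.017), (0.407,-0.182) with tops at 24 mm. The holder centre is near (0.584,-0.224) with a yaw of about 1.6°. The crate is at (0.644,0.200), yaw -3.7°, top at 150 mm. Next I move in for close wrist views.

```bash
python3 -m inch '[[0.5,-1,-0.1,0.2,88],[0.5,-1,-0.1,0.2,88],[0.5,-1,-0.1,0.2,88],[0.5,-1,-0.1,0.2,88],[0.5,-1,-0.1,0.2,88]]' 
python3 -m inch '[[0.5,-1,-0.1,0.2,88],[0.5,-1,-0.1,0.2,88],[0.5,-1,-0.1,0.2,88],[0.5,-1,-0.1,0.2,88],[0.5,-1,-0.1,0.2,88]]' 
python3 -m inch '[[0.5,-1,-0.1,0.2,88],[0.5,-1,-0.1,0.2,88],[0.5,-1,-0.1,0.2,88],[0.5,-1,-0.1,0.2,88],[0.5,-1,-0.1,0.2,88]]' 
python3 -m inch '[[0.5,-1,-0.1,0.2,88],[0.5,-1,-0.1,0.2,88],[0,0,0,0,88]]'
python3 - <<'E'
from h import *
s=snap('wrist'); save(s,'w1.png'); np.savez('/tmp/w1.npz',**{k:np.array(v) for k,v in s.items()}); print(r.get_state(),s['position'])
E
```

```text
clock: 0.65
tool_pos: [0.2575, 0.4677, 0.245]
eef_rot: [0.105, 0.994, -0.0, -0.0]
contact_force: [-0.5, -0.0, 0.4]
opening: 0.997
clock: 1.15
tool_pos: [0.3201, 0.3428, 0.2326]
eef_rot: [0.053, 0.999, -0.0, -0.0]
contact_force: [-0.1, -0.3, -1.1]
opening: 0.999
clock: 1.65
tool_pos: [0.3826, 0.2179, 0.2201]
eef_rot: [0.001, 1.0, 0.0, -0.0]
contact_force: [-0.2, -1.5, 0.0]
opening: 1.0
clock: 1.95
tool_pos: [0.4083, 0.1648, 0.2147]
eef_rot: [-0.016, 1.0, -0.001, -0.0]
contact_force: [0.4, 0.1, 0.8]
opening: 1.002
{'clock': 2.0, 'q': array([-0.26855467,  0.54748382, -0.34311068,  2.14119409,  0.36838091,
        0.5091928 ,  0.71585538]), 'qd': array([-0.04801865, -0.00476377, -0.03736128, -0.00623717, -0.00998839,
       -0.00656334, -0.01459744]), 'joint_torque': array([  1.58392556, -38.7418735 ,  -1.22180387,  -8.79535049,
         0.11790798,   0.18160106,   0.14374434]), 'tool_pos': array([0.40766388, 0.16716686, 0.2149539 ]), 'eef_rot': array([-1.74580817e-02,  9.99847463e-01, -4.27225332e-04, -2.88965981e-04]), 'contact_force': array([0.67047842, 0.86089197, 0.16846717]), 'moment': array([ 0.04581265,  0.0616678 , -0.05134525]), 'opening': 0.9991252610288387} [0.33003991 0.16201261 0.34254293]
```

View pics/w1.png

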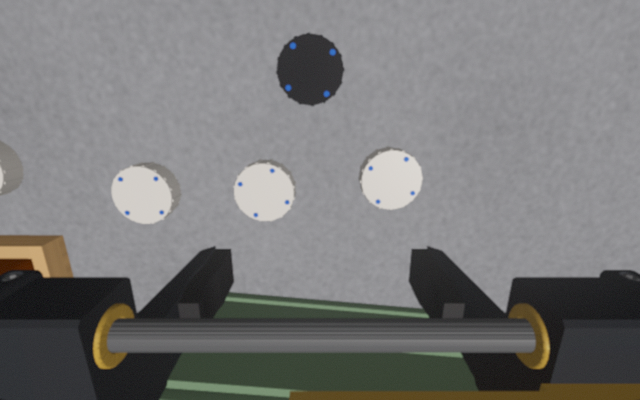

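The wrist view shows white lids B (391,179), next (264,191), and (142,193), with four blue dots each, plus a black look-alike at (310,69) to leave alone. Lid 4 is partly cut off at the left edge. I will measure centres and dot angles.

```bash
cat >> h.py <<'E'
def psi():
    y=R.from_quat(r.get_state()['eef_rot']).as_matrix()[:,1]; return np.degrees(np.arctan2(y[1],y[0]))
def lids(s,z=.024,rmax=.045,pr=True):
    """white discs with 4 blue dots -> centre (dots), centre(mask), dot angle mod 90"""
    h=cv2.cvtColor(s['pixels'],cv2.COLOR_RGB2HSV); C=cloud(s)
    blue=((h[...,0]>100)&(h[...,0]<130)&(h[...,1]>90)).astype(np.uint8)
    m=((h[...,1]<45)&(h[...,2]>165)).astype(np.uint8)
    m=cv2.morphologyEx(m,cv2.MORPH_CLOSE,np.ones((7,7))); m=cv2.morphologyEx(m,cv2.MORPH_OPEN,np.ones((3,3)))
    n,l,st,c=cv2.connectedComponentsWithStats(m); nb,lb,sb,cb=cv2.connectedComponentsWithStats(blue)
    out=[]
    for i in range(1,n):
        if st[i,4]<300: continue
        hull=cv2.convexHull(np.argwhere(l==i)[:,::-1].astype(np.int32))
        D=[]
        for j in range(1,nb):
            if sb[j,4]<80 and cv2.pointPolygonTest(hull.astype(np.float32),tuple(map(float,cb[j])),True)>-2:
                vu=np.argwhere(lb==j); w=h[vu[:,0],vu[:,1],1].astype(float)
                D.append((vu*w[:,None]).sum(0)[::-1]/w.sum())
        if len(D)<2: continue
        P=onplane(s,D,z)[:,:2]; (cc,rad)=cv2.minEnclosingCircle(onplane(s,hull.reshape(-1,2),z)[:,:2].astype(np.float32))
        ctr=P.mean(0) if len(D)==4 else np.array(cc)
        v=P-ctr; a=np.angle(np.mean(np.exp(4j*np.arctan2(v[:,1],v[:,0]))))/4
        zz=np.median(C[l==i][:,2])
        out.append((ctr,np.degrees(a)%90))
        if pr: print('lid px',c[i].round(),'dots',len(D),'ctr',ctr.round(4),'mask ctr',np.round(cc,4),'R',round(rad,4),'zdepth',zz.round(4),'ang',(np.degrees(a)%90).round(1),'dotR',np.linalg.norm(v,axis=1).round(4))
    return out
E
python3 -c "
from h import *
s=dict(np.load('/tmp/w1.npz')); lids(s)
s=dict(np.load('/tmp/wrist0.npz')); lids(s)"
```

```text
lid px [392. 180.] dots 4 ctr [0.4049 0.2337] mask ctr [0.4046 0.2336] R 0.0313 zdepth 0.0248 ang 61.4 dotR [0.0251 0.0252 0.0252 0.0249]
lid px [264. 192.] dots 4 ctr [0.422 0.106] mask ctr [0.4217 0.1063] R 0.0314 zdepth 0.0248 ang 69.6 dotR [0.0252 0.025  0.0251 0.0253]
lid px [141. 195.] dots 4 ctr [ 0.429  -0.0181] mask ctr [ 0.4287 -0.0171] R 0.0314 zdepth 0.0248 ang 47.6 dotR [0.0252 0.025  0.025  0.025 ]
```

```bash
python3 -m inch '[[-0.02,0.45,-0.9,-0.85,88],[-0.02,0.45,-0.9,-0.85,88],[-0.02,0.45,-0.9,-0.85,88],[-0.02,0.45,-0.9,-0.85,88],[-0.02,0.45,-0.9,-0.85,88]]' 
python3 -m inch '[[-0.01,0.4,-0.9,-0.85,88],[0,0,0,0,88],[0,0,0,0,88]]'
python3 - <<'E'
from h import *
print(r.get_state()['tool_pos'],psi())
s=snap('wrist'); lids(s); t=r.get_state(); print((np.array([.4049,.2337,.022])-t['tool_pos'])/.025,(61.4-psi())/6)
E
```

```text
clock: 2.5
tool_pos: [0.4041, 0.2274, 0.102]
eef_rot: [0.202, 0.979, 0.001, 0.0]
contact_force: [0.0, 0.5, -1.0]
opening: 1.0
clock: 2.8
tool_pos: [0.4037, 0.2358, 0.0804]
eef_rot: [0.243, 0.97, -0.0, -0.0]
contact_force: [-0.3, -0.4, 0.8]
opening: 0.998
[0.40370139 0.23583282 0.08038137] 61.86817808509009
lid px [319. 235.] dots 4 ctr [0.405  0.2333] mask ctr [0.4043 0.2339] R 0.0314 zdepth 0.0248 ang 61.5 dotR [0.0252 0.0252 0.0252 0.0252]
[ 0.0278024  -0.06715599 -2.35674033] -0.06508762850458893
```

```bash
python3 -m inch '[[0.03,-0.07,-0.8,-0.07,88],[0,0,-0.8,0,88],[0,0,-0.76,0,88],[0,0,0,0,88],[0,0,0,0,40]]' 40
python3 -m inch '[[0,0,0,0,40],[0,0,0,0,40],[0,0,0,0,40],[0,0,0,0,40],[0,0,0,0,40]]' 40
python3 - <<'E'
from h import *
print(r.get_state(),psi())
s=snap('wrist'); lids(s); save(s,'w2.png')
E
```

```text
clock: 3.35
tool_pos: [0.4079, 0.2345, 0.0242]
eef_rot: [0.248, 0.969, -0.001, -0.001]
contact_force: [0.8, 0.2, 0.0]
opening: 0.93
clock: 3.85
tool_pos: [0.4078, 0.2348, 0.024]
eef_rot: [0.248, 0.969, -0.001, -0.001]
contact_force: [-0.1, 0.0, 8.0]
opening: 0.693
{'clock': 3.85, 'q': array([-6.05760268e-01,  9.46888361e-01, -2.36169818e-02,  2.15916099e+00,
        4.48900338e-01,  4.36664353e-02,  4.46183315e-04]), 'qd': array([-1.22348158e-03,  4.52589651e-04,  3.56624179e-03, -4.89978749e-04,
       -9.47725783e-04,  6.20865398e-05, -5.36277075e-04]), 'joint_torque': array([-6.70056045e-02, -4.52405155e+01,  1.05292786e+00, -8.25592875e-01,
        2.25204835e-02, -1.00251865e-01,  2.44388025e-02]), 'tool_pos': array([0.40775128, 0.23475906, 0.02395422]), 'eef_rot': array([ 0.24846599,  0.96863888, -0.00133143, -0.00126664]), 'contact_force': array([-0.13694335,  0.03092746,  7.95931404]), 'moment': array([-0.05641236,  0.09522525, -0.0229297 ]), 'opening': 0.6927752069649474} 61.22660365185766
lid px [321. 270.] dots 2 ctr [0.405  0.2357] mask ctr [0.405  0.2357] R 0.031 zdepth 0.0248 ang 61.4 dotR [0.0252 0.0253]
```

View pics/w2.png

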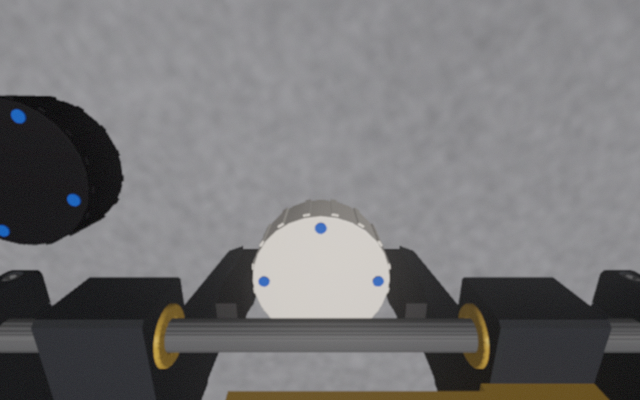

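The wrist view shows the lid seated between the fingers with its dots square to the jaws, at (264,281), (378,281) and (321,228). Joint 6 is at its limit here, so the TCP is about 2 mm off along tool x. I will account for that offset. Now I lift and go look at the jars.

```bash
sed -i 's/sb\[j,4\]<80/sb[j,4]<400/; s/ctr=P.mean(0) if len(D)==4 else np.array(cc)/ctr=P.mean(0) if len(D)==4 else np.array(cv2.minEnclosingCircle(P.astype(np.float32))[0]) if len(D)==3 else np.array(cc)/' h.py
python3 -m inch '[[0,0,0.5,0,40],[0,0,1,0,40],[0,0,1,0,40],[0.49,-1,1,0.28,40],[0.49,-1,1,0.28,40]]' 40
python3 -m inch '[[0.49,-1,1,0.28,40],[0.49,-1,1,0.28,40],[0.49,-1,1,0.28,40],[0.49,-1,1,0.28,40],[0.49,-1,0.5,0.28,40]]'
python3 -m inch '[[0.49,-1,0,0.28,40],[0.49,-1,0,0.28,40],[0.49,-1,0,0.28,40],[0.49,-1,0,0.28,40],[0.49,-1,0,0.28,40]]'
python3 -m inch '[[0.49,-1,0,0.28,40],[0.49,-1,0,0.28,40],[0.49,-1,0,0.28,40],[0.49,-1,0,0.28,40],[0.49,-1,0,0.28,40]]'
python3 -m inch '[[0.49,-1,0,0.28,40],[0.3,0,0,0,40],[0,0,0,0,40],[0,0,0,0,40]]'
python3 - <<'E'
from h import *
t=r.get_state(); print(t['clock'],t['tool_pos'],t['q'],t['contact_force'],t['opening'],psi())
s=snap('wrist'); lids(s,t['tool_pos'][2]+.001); save(s,'w3.png'); np.savez('/tmp/w3.npz',**{k:np.array(v) for k,v in s.items()})
E
```

```text
clock: 4.4
tool_pos: [0.4318, 0.1848, 0.1369]
eef_rot: [0.218, 0.976, -0.002, -0.002]
contact_force: [1.2, -0.1, -0.5]
opening: 0.686
clock: 4.9
tool_pos: [0.4939, 0.0587, 0.2503]
eef_rot: [0.147, 0.989, -0.001, -0.0]
contact_force: [0.2, 1.1, 0.4]
opening: 0.692
clock: 5.4
tool_pos: [0.5543, -0.0664, 0.2481]
eef_rot: [0.074, 0.997, -0.002, -0.002]
contact_force: [0.3, -0.1, -0.1]
opening: 0.694
clock: 5.9
tool_pos: [0.6155, -0.1913, 0.248]
eef_rot: [0.001, 1.0, -0.002, -0.002]
contact_force: [-0.2, -0.3, -0.6]
opening: 0.692
clock: 6.3
tool_pos: [0.6351, -0.2132, 0.248]
eef_rot: [-0.014, 1.0, -0.001, -0.002]
contact_force: [0.4, 1.0, -0.2]
opening: 0.687
6.3 [ 0.63508358 -0.21315495  0.24804229] [ 0.54307866  0.81289598 -0.58641526  1.41121757  0.48086036  1.0646309
  1.46429524] [ 0.3547331   0.96147668 -0.2181167 ] 0.6867529728994333 91.5992410776496
lid px [321. 270.] dots 3 ctr [ 0.6326 -0.2139] mask ctr [ 0.6284 -0.2141] R 0.0328 zdepth 0.2487 ang 1.8 dotR [0.025 0.025 0.025]
```

View pics/w3.png

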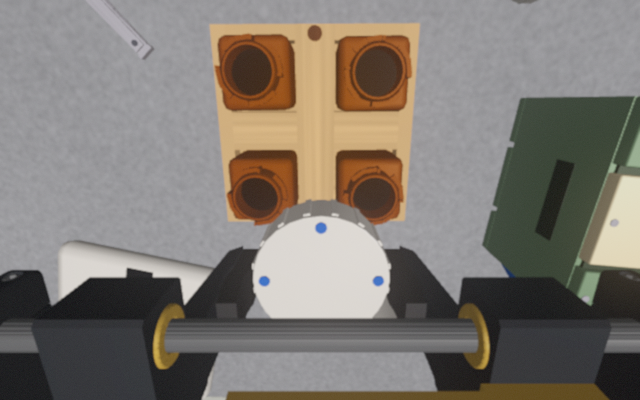

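```bash
cat > jars.py <<'E'
from h import *
def jars(s):
    C=cloud(s); h=cv2.cvtColor(s['pixels'],cv2.COLOR_RGB2HSV); v=s['range_z']>0
    am=(h[...,0]<14)&(h[...,1]>150)&(h[...,2]>50)
    z=C[...,2]
    sh=cv2.morphologyEx((am&v&(z>.055)&(z<.115)).astype(np.uint8),cv2.MORPH_OPEN,np.ones((3,3)))
    n,l,st,c=cv2.connectedComponentsWithStats(sh); out=[]
    for i in range(1,n):
        if st[i,4]<500: continue
        m=l==i; P=C[m]
        rim=P[P[:,2]>.094]; S=P[(P[:,2]>.070)&(P[:,2]<.079)]
        (cx,cy),rad=cv2.minEnclosingCircle(rim[:,:2].astype(np.float32))
        # algebraic circle fit of outer rim pixels
        print('jar px',c[i].round(),'rim n',len(rim),'z',np.percentile(rim[:,2],50).round(4),'minEnc',np.round((cx,cy),4),round(rad,4),'rim bbox mid',((rim.min(0)+rim.max(0))/2)[:2].round(4),
          'shoulder z',np.median(S[:,2]).round(4),[np.round(a,4) for a in cv2.minAreaRect(S[:,:2].astype(np.float32))])
    b=(h[...,0]>8)&(h[...,0]<25)&(h[...,1]>40)&(h[...,1]<150)&(h[...,2]>110)&v&(z>.02)&(z<.04)
    b=cv2.morphologyEx(b.astype(np.uint8),cv2.MORPH_OPEN,np.ones((3,3)))>0
    n,l,st,c=cv2.connectedComponentsWithStats(b.astype(np.uint8),connectivity=8); 
    b=np.isin(l,[i for i in range(1,n) if st[i,4]>300]); P=C[b]
    print('holder z',np.median(P[:,2]).round(4),[np.round(a,4) for a in cv2.minAreaRect(onplane(s,np.argwhere(b)[:,::-1],.03)[:,:2].astype(np.float32))])
    vu=np.argwhere(b); Q=onplane(s,vu[:,::-1],.03)[:,:2]
    # front edge: smallest x per y bin ; side edges
    for ax,sg,nm in((0,1,'front x'),(1,1,'-y edge'),(1,-1,'+y edge')):
        o=Q[:,1-ax]; bins=np.round(o/.004); E=[]
        for k in np.unique(bins):
            q=Q[bins==k]; 
            if len(q)>3: E.append(q[np.argmin(sg*q[:,ax])])
        E=np.array(E); k=np.polyfit(E[:,1-ax],E[:,ax],1); 
        for _ in range(3): 
            rs=abs(np.polyval(k,E[:,1-ax])-E[:,ax]); G=E[rs<max(.0015,1.5*np.median(rs))]; k=np.polyfit(G[:,1-ax],G[:,ax],1)
        a=np.degrees(np.arctan(k[0])); print(nm,'n',len(G),'yaw',(-a if ax==0 else a).round(2), 'off',k[1].round(4))
if __name__=='__main__':
    import sys; jars(dict(np.load(sys.argv[1])) if len(sys.argv)>1 else snap('wrist'))
E
python3 jars.py /tmp/w3.npz
```

```text
jar px [257.  72.] rim n 1514 z 0.0967 minEnc [ 0.5365 -0.2746] 0.0272 rim bbox mid [ 0.5367 -0.2739] shoulder z 0.074 [array([ 0.5365, -0.2737]), array([0.0601, 0.0593]), np.float64(2.4653)]
jar px [371.  72.] rim n 1379 z 0.0968 minEnc [ 0.5346 -0.1719] 0.0272 rim bbox mid [ 0.535  -0.1722] shoulder z 0.0738 [array([ 0.5345, -0.1725]), array([0.06  , 0.0601]), np.float64(3.7091)]
jar px [263. 181.] rim n 1038 z 0.0965 minEnc [ 0.6411 -0.2712] 0.0271 rim bbox mid [ 0.6402 -0.2709] shoulder z 0.074 [array([ 0.639 , -0.2703]), array([0.0584, 0.0589]), np.float64(5.0836)]
jar px [369. 178.] rim n 863 z 0.0967 minEnc [ 0.6382 -0.1678] 0.0272 rim bbox mid [ 0.6371 -0.1679] shoulder z 0.0739 [array([ 0.636 , -0.1684]), array([0.0575, 0.0597]), np.float64(0.9531)]
holder z 0.0309 [array([ 0.5765, -0.2223]), array([0.1761, 0.1985]), np.float64(1.7618)]
front x n 50 yaw 1.57 off 0.4827
-y edge n 38 yaw 1.81 off -0.3396
+y edge n 43 yaw 1.76 off -0.141
```

Neck centres from the wrist view are FL (.535,-.172), FR (.537,-.274), BL (.638,-.168), BR (.641,-.271), at rim height 0.097. The expected height is 0.098. The holder yaw is 1.75°. The views disagree by about 3 mm in x, so I will measure again from a different wrist yaw.

```bash
python3 -m inch '[[-0.2,-0.12,-0.22,-0.95,40],[-0.2,-0.12,-0.22,-0.95,40],[-0.2,-0.12,-0.22,-0.95,40],[-0.2,-0.12,-0.22,-0.95,40],[-0.2,-0.12,-0.22,-0.95,40]]' 
python3 -m inch '[[-0.2,-0.12,-0.22,-0.95,40],[-0.2,-0.12,-0.22,-0.95,40],[-0.2,-0.12,-0.22,-0.95,40],[-0.2,-0.12,-0.22,-0.95,40],[0,0,0,0,40]]' 
python3 -m inch '[[0,0,0,0,40],[0,0,0,0,40]]'
python3 - <<'E'
from h import *
from jars import jars
t=r.get_state(); print(t['clock'],t['tool_pos'],t['q'].round(2),psi())
s=snap('wrist'); save(s,'w4.png'); np.savez('/tmp/w4.npz',**{k:np.array(v) for k,v in s.items()})
lids(s,t['tool_pos'][2]+.001); jars(s)
E
```

```text
clock: 6.85
tool_pos: [0.6099, -0.2289, 0.2208]
eef_rot: [0.235, 0.972, -0.001, -0.002]
contact_force: [0.1, 0.7, -1.0]
opening: 0.689
clock: 7.35
tool_pos: [0.589, -0.2415, 0.1983]
eef_rot: [0.421, 0.907, -0.002, -0.003]
contact_force: [0.2, -0.3, -0.0]
opening: 0.692
clock: 7.55
tool_pos: [0.591, -0.2414, 0.1992]
eef_rot: [0.42, 0.908, -0.001, -0.002]
contact_force: [0.3, 1.2, 0.0]
opening: 0.691
7.55 [ 0.59103046 -0.24140317  0.19915848] [ 0.49  0.79 -0.33  1.57  0.32  0.84  0.74] 40.32677308493738
lid px [321. 270.] dots 3 ctr [ 0.5894 -0.24  ] mask ctr [ 0.5881 -0.2386] R 0.0313 zdepth 0.1999 ang 40.5 dotR [0.025 0.025 0.025]
jar px [324.  78.] rim n 2017 z 0.0968 minEnc [ 0.5344 -0.172 ] 0.0271 rim bbox mid [ 0.5346 -0.172 ] shoulder z 0.0738 [array([ 0.5343, -0.1716]), array([0.0599, 0.0599]), np.float64(2.2455)]
jar px [423. 163.] rim n 1701 z 0.0965 minEnc [ 0.6376 -0.168 ] 0.027 rim bbox mid [ 0.6373 -0.1678] shoulder z 0.074 [array([ 0.6365, -0.1675]), array([0.0589, 0.0597]), np.float64(2.1686)]
jar px [246. 183.] rim n 1603 z 0.0966 minEnc [ 0.536  -0.2744] 0.0272 rim bbox mid [ 0.5365 -0.2738] shoulder z 0.0742 [array([ 0.5363, -0.2727]), array([0.0596, 0.0581]), np.float64(2.463)]
holder z 0.0309 [array([ 0.5874, -0.2221]), array([0.1985, 0.1985]), np.float64(1.7601)]
front x n 50 yaw 1.76 off 0.4814
-y edge n 36 yaw 0.66 off -0.249
+y edge n 50 yaw 1.72 off -0.1406
```

```bash
python3 -m inch '[[-0.73,0.9,-0.5,0,40],[-0.73,0.91,-0.5,0,40],[-0.74,0.91,-0.8,0,40],[0,0,-0.4,0,40],[0,0,-0.3,0,40]]' 
python3 -m inch '[[0,0,-0.2,0,40],[0,0,0,0,40],[0,0,0,0,40]]' 
python3 -c "
from h import *
t=r.get_state(); print(t['tool_pos'],psi(),t['contact_force'],t['moment'])"
```

```text
clock: 8.1
tool_pos: [0.5358, -0.1738, 0.1358]
eef_rot: [0.42, 0.907, -0.001, -0.002]
contact_force: [0.1, -0.3, 0.3]
opening: 0.689
clock: 8.4
tool_pos: [0.5363, -0.1751, 0.1314]
eef_rot: [0.422, 0.907, -0.001, -0.001]
contact_force: [-0.3, 0.3, -0.0]
opening: 0.691
[ 0.53625526 -0.17509701  0.13137207] 40.10781320462283 [-0.30737725  0.31101966 -0.03896436] [-0.01509853  0.03757132  0.01186124]
```

```bash
python3 -m inch '[[0,0.06,-0.12,0,40],[0,0,-0.12,0,40],[0,0,-0.12,0,40],[0,0,0,0,40]]' 
python3 -m inch '[[0,0,-0.08,0,40],[0,0,0,0,40]]'
python3 -m inch '[[0,0,-0.08,0,40],[0,0,0,0,40]]'
python3 -c "
from h import *
t=r.get_state(); print(t['tool_pos'],psi(),t['contact_force'],t['moment'])"
```

```text
clock: 8.8
tool_pos: [0.5352, -0.1727, 0.1217]
eef_rot: [0.421, 0.907, -0.001, -0.002]
contact_force: [-0.5, -0.4, -0.8]
opening: 0.694
clock: 9.0
tool_pos: [0.5354, -0.1727, 0.1199]
eef_rot: [0.421, 0.907, -0.001, -0.002]
contact_force: [-0.2, 0.1, -0.5]
opening: 0.694
clock: 9.2
tool_pos: [0.5357, -0.1728, 0.1187]
eef_rot: [0.421, 0.907, -0.001, -0.002]
contact_force: [-2.0, 0.8, 3.8]
opening: 0.692
[ 0.53571285 -0.17279429  0.1186876 ] 40.17086757669583 [-2.01531775  0.8390672   3.77936956] [ 0.04420169  0.24933393 -0.0303438 ]
```

Contact came at TCP z 0.1187. I expected 0.119 for a lid riding on the threads. Now I turn back counter-clockwise under light load.

```bash
python3 -m inch '[[0,0,-0.05,0.8,40],[0,0,0,0.8,40],[0,0,0,0.8,40],[0,0,0,0,40]]' 
python3 -m inch '[[0,0,0,0.8,40],[0,0,0,0.8,40],[0,0,0,0,40]]'
python3 -m inch '[[0,0,-0.08,0,40],[0,0,0,0,40]]'
python3 -m inch '[[0,0,-0.08,0,40],[0,0,0,0,40]]'
python3 -c "
from h import *
t=r.get_state(); print(t['tool_pos'],psi(),t['contact_force'],t['moment'])"
```

```text
clock: 9.6
tool_pos: [0.5372, -0.1729, 0.1183]
eef_rot: [0.303, 0.953, -0.001, 0.0]
contact_force: [0.4, -0.8, 8.0]
opening: 0.69
clock: 9.9
tool_pos: [0.5355, -0.1729, 0.1169]
eef_rot: [0.223, 0.975, -0.002, -0.002]
contact_force: [-0.2, 0.0, -0.6]
opening: 0.692
clock: 10.1
tool_pos: [0.5353, -0.1728, 0.1145]
eef_rot: [0.224, 0.975, -0.002, -0.002]
contact_force: [-0.2, 0.3, 0.4]
opening: 0.688
clock: 10.3
tool_pos: [0.5353, -0.1727, 0.1126]
eef_rot: [0.224, 0.975, -0.002, -0.002]
contact_force: [0.2, 1.4, 0.5]
opening: 0.69
[ 0.53531606 -0.17267943  0.11256371] 64.15339429245331 [0.19291631 1.39727087 0.48431597] [-0.05231471  0.00550865 -0.01609972]
```

It dropped: the force is gone and z moves freely. I'll seat it and screw clockwise at 60 N grip.

```bash
python3 -m inch '[[0,0,-0.08,0,40],[0,0,0,0,40],[0,0,0,0,40],[0,0,0,0,40]]' 60
python3 -m inch '[[0,0,0,-0.9,40],[0,0,0,-0.9,40],[0,0,0,-0.9,40],[0,0,0,-0.9,40],[0,0,0,-0.9,40]]' 60
python3 -m inch '[[0,0,0,-0.9,40],[0,0,0,-0.9,40],[0,0,0,-0.9,40],[0,0,0,0,40]]' 60
python3 -c "
from h import *
t=r.get_state(); print(t['tool_pos'],psi(),t['contact_force'],t['moment'])"
```

```text
clock: 10.7
tool_pos: [0.5355, -0.1728, 0.1109]
eef_rot: [0.224, 0.975, -0.002, -0.002]
contact_force: [-0.1, -0.0, -1.1]
opening: 0.686
clock: 11.2
tool_pos: [0.5356, -0.1727, 0.111]
eef_rot: [0.447, 0.895, -0.001, -0.002]
contact_force: [-0.3, -1.3, -1.2]
opening: 0.687
clock: 11.6
tool_pos: [0.5353, -0.1726, 0.1107]
eef_rot: [0.567, 0.824, -0.001, -0.002]
contact_force: [0.5, 0.7, -2.5]
opening: 0.689
[ 0.5352981  -0.17263166  0.11072578] 20.96545374109549 [ 0.45230148  0.67769055 -2.47637519] [-0.05027867  0.04425244  0.0222804 ]
```

```bash
python3 -m inch '[[0,0,0,-0.8,40],[0,0,0,-0.8,40],[0,0,0,-0.8,40],[0,0,0,-0.5,40],[0,0,0,0,40]]' 60
python3 -c "
from h import *
t=r.get_state(); print(psi(),t['contact_force'],t['moment'])"
python3 -m inch '[[0,0,0,-0.4,40],[0,0,0,0,40]]' 60
python3 -c "
from h import *
t=r.get_state(); print(psi(),t['contact_force'],t['moment'])"
python3 -m inch '[[0,0,0,-0.4,40],[0,0,0,0,40]]' 60
python3 -c "
from h import *
t=r.get_state(); print(psi(),t['contact_force'],t['moment'],t['tool_pos'])"
```

```text
clock: 12.1
tool_pos: [0.5351, -0.1727, 0.1106]
eef_rot: [0.684, 0.729, -0.001, -0.003]
contact_force: [-1.5, -0.5, -2.1]
opening: 0.689
3.6854435159247863 [-1.4620237  -0.45126715 -2.08558475] [-0.15103203  0.13130064  0.00217929]
clock: 12.3
tool_pos: [0.5351, -0.1727, 0.1107]
eef_rot: [0.7, 0.714, -0.001, -0.003]
contact_force: [-0.6, -0.4, -2.1]
opening: 0.685
1.1584192272848715 [-0.62847309 -0.42669136 -2.13170902] [-0.11601726  0.30323395  0.0086075 ]
clock: 12.5
tool_pos: [0.535, -0.1727, 0.1107]
eef_rot: [0.715, 0.699, -0.001, -0.003]
contact_force: [-1.5, 0.0, -2.2]
opening: 0.686
-1.2930767473637885 [-1.5416194   0.0108102  -2.24008687] [-0.1227169   0.46751192  0.05370701] [ 0.53497605 -0.17274056  0.11074721]
```

The z torque stays near 0, where I expected about 1 N m. I'll check whether the lid turned and whether it is home.

Run:
```python
from h import *
t=r.get_state()
s=snap('wrist'); lids(s,t['tool_pos'][2]); print(cloud(s)[250,320],psi(),t['joint_torque']); 
a=snap('side'); 
im=np.vstack([cv2.resize(s['pixels'],None,fx=.9,fy=.9)[:,:400],]) 
c=cv2.resize(a['pixels'][190:310,320:470],None,fx=2.6,fy=3)
cv2.imwrite('pics/w5.png',cv2.cvtColor(np.hstack([im[:360],c[:360]]),cv2.COLOR_RGB2BGR))
```

```text
lid px [141. 231.] dots 4 ctr [ 0.4598 -0.1471] mask ctr [ 0.4604 -0.1467] R 0.019 zdepth 0.025 ang 31.9 dotR [0.015 0.015 0.015 0.015]
lid px [320. 270.] dots 3 ctr [ 0.535  -0.1713] mask ctr [ 0.5339 -0.1698] R 0.0319 zdepth 0.1115 ang 89.0 dotR [0.0253 0.0252 0.0252]
[ 0.53517931 -0.15639083  0.11062215] -1.2475064327567265 [ -0.31571282 -53.6334157    0.06238644  -9.82893974  -0.19101303
  -0.47826173  -0.18103902]
```

View pics/w5.png

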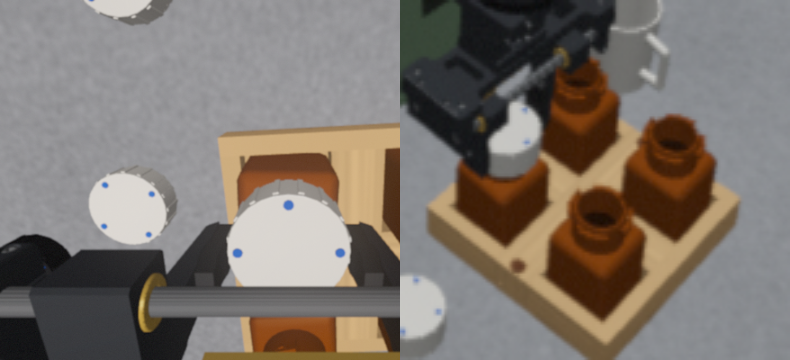

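```bash
cat > st.py <<'E'
from h import *
t=r.get_state(); print('psi %.2f F %s M %s pos %s open %.3f'%(psi(),t['contact_force'].round(1),t['moment'].round(2),t['tool_pos'].round(4),t['opening']))
E
python3 -m inch '[[0,0,-0.05,0,40],[0,0,0,0,40]]' 60 >/dev/null; python3 st.py
python3 -m inch '[[0,0,0,-0.4,40],[0,0,0,0,40]]' 60 >/dev/null; python3 st.py
python3 -m inch '[[0,0,0,-0.4,40],[0,0,0,0,40]]' 60 >/dev/null; python3 st.py
python3 jars.py
```

```text
psi -1.24 F [-3.5  0.3  3.8] M [-0.07  0.91  0.07] pos [ 0.535  -0.173   0.1101] open 0.689
psi -3.64 F [-4.3 -1.3  5.7] M [-0.23  1.19  0.42] pos [ 0.5346 -0.1731  0.1101] open 0.687
psi -5.81 F [-4.7 -1.2  6. ] M [-0.41  1.2   1.32] pos [ 0.5343 -0.1732  0.1101] open 0.687
jar px [523. 212.] rim n 2953 z 0.0964 minEnc [ 0.6378 -0.1669] 0.0273 rim bbox mid [ 0.6378 -0.1658] shoulder z 0.0738 [array([ 0.6367, -0.1645]), array([0.0598, 0.056 ]), np.float64(1.4729)]Traceback (most recent call last):
  File "jars.py", line 33, in <module>
    import sys; jars(dict(np.load(sys.argv[1])) if len(sys.argv)>1 else snap('wrist'))
                ~~~~^^^^^^^^^^^^^^^^^^^^^^^^^^^^^^^^^^^^^^^^^^^^^^^^^^^^^^^^^^^^^^^^^^
  File "jars.py", line 14, in jars
    print('jar px',c[i].round(),'rim n',len(rim),'z',np.percentile(rim[:,2],50).round(4),'minEnc',np.round((cx,cy),4),round(rad,4),'rim bbox mid',((rim.min(0)+rim.max(0))/2)[:2].round(4),
                                                     ~~~~~~~~~~~~~^^^^^^^^^^^^^
    return _quantile_unchecked(
        a, q, axis, out, overwrite_input, method, keepdims, weights)
    return _ureduce(a,
                    func=_quantile_ureduce_func,
    ...<5 lines>...
                    overwrite_input=overwrite_input,
                    method=method)
    r = func(a, **kwargs)
    result = _quantile(arr,
                       quantiles=q,
    ...<2 lines>...
                       out=out,
                       weights=wgt)
    slices_having_nans = np.isnan(arr[-1, ...])
                                  ~~~^^^^^^^^^
IndexError: index -1 is out of bounds for axis 0 with size 0
```

```bash
python3 -m inch '[[0,0,0,-0.3,40],[0,0,0,0,40]]' 60 >/dev/null; python3 st.py
python3 -m inch '[[0,0,0,-0.3,40],[0,0,0,0,40]]' 60 >/dev/null; python3 st.py
python3 - <<'E'
from h import *
s=snap('wrist'); np.savez('/tmp/w6.npz',**{k:np.array(v) for k,v in s.items()}); lids(s,.111)
C=cloud(s); h=cv2.cvtColor(s['pixels'],cv2.COLOR_RGB2HSV); z=C[...,2]
m=((h[...,0]<14)&(h[...,1]>120)&(z>.067)&(z<.08)&(C[...,0]>.49)&(C[...,0]<.58)&(C[...,1]>-.22)&(C[...,1]<-.12))
Q=onplane(s,np.argwhere(m)[:,::-1],.074); print(m.sum(),Q.min(0),Q.max(0))
for lo,hi,ax,sg in((.512,.556,1,-1),(.512,.556,1,1),):
    b=np.round(Q[:,0]/.002); E=[]
    for k in np.unique(b):
        q=Q[b==k]
        if lo<q[0,0]<hi: E.append(q[np.argmin(sg*q[:,1])])
    E=np.array(E); k=np.polyfit(E[:,0],E[:,1],1); print('edge',sg,len(E),np.degrees(np.arctan(k[0])),np.std(np.polyval(k,E[:,0])-E[:,1]),E[:,1].round(4))
a=snap('top'); np.savez('/tmp/t6.npz',**{k:np.array(v) for k,v in a.items()})
im=cv2.resize(s['pixels'][130:400,200:520],None,fx=2.4,fy=2.2); cv2.imwrite('pics/w6.png',cv2.cvtColor(im,cv2.COLOR_RGB2BGR))
E
```

```text
psi -7.43 F [-6.  -2.7  6.3] M [-0.46  1.34  1.99] pos [ 0.5342 -0.1732  0.1101] open 0.687
psi -9.33 F [-6.4 -3.7  7. ] M [-0.7   1.36  1.9 ] pos [ 0.534  -0.174   0.1101] open 0.687
lid px [99. 20.] dots 2 ctr [ 0.476  -0.0551] mask ctr [ 0.476  -0.0551] R 0.0177 zdepth 0.0249 ang 49.8 dotR [0.0127 0.0107]
lid px [320. 269.] dots 3 ctr [ 0.5345 -0.1712] mask ctr [ 0.5341 -0.1696] R 0.0314 zdepth 0.1109 ang 83.5 dotR [0.0251 0.025  0.025 ]
lid px [149. 248.] dots 4 ctr [ 0.4643 -0.1476] mask ctr [ 0.465  -0.1472] R 0.0187 zdepth 0.025 ang 32.4 dotR [0.0149 0.0149 0.0152 0.0146]
2188 [ 0.50553989 -0.16209446  0.074     ] [ 0.56475932 -0.13751715  0.074     ]
edge -1 23 -2.480944643426964 0.00019891899647871917 [-0.1375 -0.1376 -0.1376 -0.1377 -0.138  -0.138  -0.1382 -0.1379 -0.1378
 -0.1386 -0.1384 -0.1382 -0.1385 -0.1388 -0.1386 -0.1389 -0.1393 -0.1387
 -0.1393 -0.1393 -0.1392 -0.1394 -0.1392]
edge 1 23 -0.7194279792776581 0.0028466671500669096 [-0.1535 -0.1515 -0.1496 -0.1476 -0.1475 -0.1467 -0.146  -0.1456 -0.1454
 -0.144  -0.1446 -0.1447 -0.1447 -0.1448 -0.1454 -0.1455 -0.1454 -0.1475
 -0.1483 -0.1492 -0.1506 -0.1513 -0.1535]
```

View pics/w6.png

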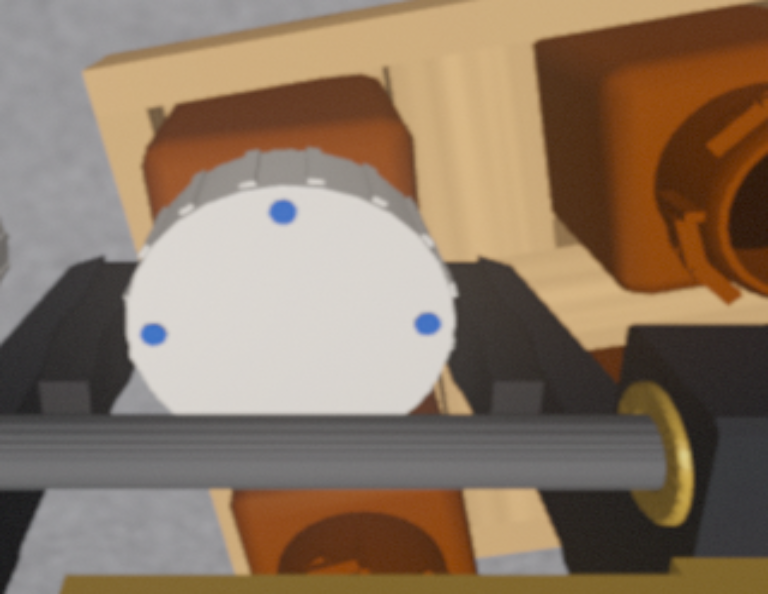

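The jar is now against the pocket wall at yaw -2.5°. Torque has levelled off at about 2 N m because the lid slips slightly in the jaws. The lid top is at home height and its dots read -6.5°. I'll release and check the free lid.

```bash
cat > fl.py <<'E'
from h import *
import sys
cx,cy=float(sys.argv[1]),float(sys.argv[2])
s=snap('wrist'); L=lids(s,.110); C=cloud(s); h=cv2.cvtColor(s['pixels'],cv2.COLOR_RGB2HSV); z=C[...,2]
m=((h[...,0]<14)&(h[...,1]>120)&(z>.067)&(z<.08)&(abs(C[...,0]-cx)<.045)&(abs(C[...,1]-cy)<.045))
Q=onplane(s,np.argwhere(m)[:,::-1],.074)-[cx,cy,0]
for nm,ax,sg in(('+x',0,1),('-x',0,-1),('+y',1,1),('-y',1,-1)):
    b=np.round(Q[:,1-ax]/.002); E=[]
    for k in np.unique(b):
        q=Q[b==k]
        if abs(q[0,1-ax])<.021: e=q[np.argmax(sg*q[:,ax])]; E.append(e) if e[ax]*sg>.024 else 0
    if len(E)<12: continue
    E=np.array(E); k=np.polyfit(E[:,1-ax],E[:,ax],1); a=np.degrees(np.arctan(k[0])); print('jar edge',nm,len(E),'yaw %.2f off %.4f std %.5f'%(-a if ax==0 else a,k[1],np.std(np.polyval(k,E[:,1-ax])-E[:,ax])))
E
python3 -m inch '[[0,0,0,0,80],[0,0,0,0,80],[0,0,0,0,80],[0,0,0,0,80]]' 60 >/dev/null; python3 st.py; python3 fl.py .5345 -.172
```

```text
psi -9.64 F [ 0.  -1.2 -0.5] M [0.   0.06 0.02] pos [ 0.5363 -0.1725  0.1097] open 0.905
lid px [94. 22.] dots 2 ctr [ 0.4767 -0.0525] mask ctr [ 0.4767 -0.0525] R 0.0182 zdepth 0.0249 ang 49.3 dotR [0.0132 0.0121]
lid px [315. 272.] dots 3 ctr [ 0.534  -0.1719] mask ctr [ 0.534  -0.1699] R 0.0315 zdepth 0.1108 ang 87.5 dotR [0.0252 0.0252 0.0252]
lid px [147. 254.] dots 3 ctr [ 0.4646 -0.1477] mask ctr [ 0.4652 -0.147 ] R 0.0189 zdepth 0.025 ang 32.1 dotR [0.0151 0.015  0.0151]
jar edge +y 21 yaw -2.08 off 0.0334 std 0.00013
```

Free, the lid reads -2.5° and the jar -2.1°, so a ≈ 0 and it is tight at its stop. I regrip square, lift, and on the way measure the crate with the wrist camera.

```bash
python3 -m inch '[[-0.09,0.02,0,0.6,80],[0,0,0,0.6,80],[0,0,0,0,80],[0,0,0,0,40],[0,0,0,0,40]]' 50 >/dev/null
python3 -m inch '[[0,0,0,0,40],[0,0,0,0,40],[0,0,0.2,0,40],[0,0,0.4,0,40],[0,0,0,0,40]]' 50 >/dev/null; python3 st.py
python3 -m inch '[[0,0,0.8,0,40],[0,0,0.9,0,40],[0,0,0.9,0,40],[0,0,0.9,0,40],[0,0,0.9,0,40]]' 50 >/dev/null
python3 -m inch '[[0.2,0.5,0.9,0,40],[0.4,0.9,0.9,0,40],[0.4,0.9,0.9,0,40],[0.4,0.9,0.9,0,40],[0.4,0.9,0.9,0,40]]' 50 >/dev/null
python3 -m inch '[[0.4,0.9,0.2,0,40],[0.4,0.9,0,0,40],[0.4,0.9,0,0,40],[0.4,0.9,0,0,40],[0.4,0.9,0,0,40]]' 50 >/dev/null
python3 -m inch '[[0.4,0.9,0,0,40],[0,0.9,0,0,40],[0,0.6,0,0,40],[0,0,0,0,40],[0,0,0,0,40]]' 50 >/dev/null; python3 st.py
python3 - <<'E'
from h import *
s=snap('wrist'); save(s,'w7.png'); np.savez('/tmp/w7.npz',**{k:np.array(v) for k,v in s.items()}); lids(s,r.get_state()['tool_pos'][2])
E
```

```text
psi -2.44 F [ 0.6 -0.  -1.4] M [-0.   -0.08  0.06] pos [ 0.5334 -0.1724  0.1259] open 0.690
psi -2.46 F [-0.5  0.5 -1.9] M [-0.17  0.06  0.01] pos [0.6378 0.1015 0.352 ] open 0.694
lid px [167. 160.] dots 4 ctr [0.5801 0.1589] mask ctr [0.5802 0.159 ] R 0.0087 zdepth 0.025 ang 69.6 dotR [0.007 0.007 0.007 0.007]
lid px [321. 272.] dots 3 ctr [0.6379 0.1017] mask ctr [0.6381 0.1032] R 0.031 zdepth 0.3532 ang 87.5 dotR [0.0253 0.0253 0.0253]
lid px [187. 241.] dots 4 ctr [0.582  0.1242] mask ctr [0.5821 0.1243] R 0.0087 zdepth 0.0251 ang 47.6 dotR [0.007  0.007  0.0071 0.007 ]
```

View pics/w7.png

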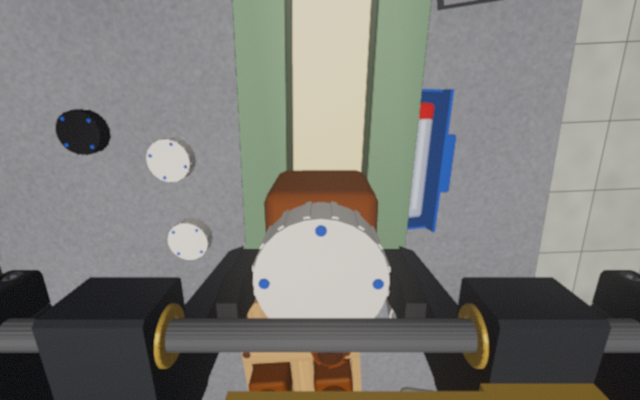

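The view shows the jar carried by its lid at (321,270), with the cream slat behind it across columns 291–370. I'll measure the slat's axis and the jar's yaw in the hand.

```bash
cat > cr.py <<'E'
from h import *
import sys
s=dict(np.load(sys.argv[1])) if len(sys.argv)>1 else snap('wrist')
C=cloud(s); h=cv2.cvtColor(s['pixels'],cv2.COLOR_RGB2HSV); z=C[...,2]
def edges(m,zz,lo=.05):
    vu=np.argwhere(m); L=[];Rr=[]
    for v in np.unique(vu[:,0]):
        u=vu[vu[:,0]==v,1]
        if len(u)>20: L.append((u.min()-.5,v)); Rr.append((u.max()+.5,v))
    out=[]
    for E in(L,Rr):
        P=onplane(s,E,zz)[:,:2]; k=np.polyfit(P[:,1],P[:,0],1)
        for _ in range(4):
            rs=abs(np.polyval(k,P[:,1])-P[:,0]); k=np.polyfit(P[rs<=max(.001,1.5*np.median(rs)),1],P[rs<=max(.001,1.5*np.median(rs)),0],1)
        out.append(k)
    return out,P[:,1].min(),P[:,1].max()
cream=(h[...,0]>12)&(h[...,0]<40)&(h[...,1]<80)&(h[...,2]>160)&(abs(z-.15)<.01)
cream[165:]=False
green=(h[...,0]>40)&(h[...,0]<85)&(h[...,2]>80)&(abs(z-.15)<.01); green[165:]=False
print('z cream',np.median(z[cream]),'z green',np.median(z[green]))
for nm,m in(('cream',cream),('whole',green|cream)):
    (a,b),y0,y1=edges(m,.15)
    ym=.2; print(nm,'yaw',-np.degrees(np.arctan([a[0],b[0]])).round(2),'x at y=.2:',np.polyval(a,ym).round(4),np.polyval(b,ym).round(4),'mid',((np.polyval(a,ym)+np.polyval(b,ym))/2).round(4),'y',y0.round(3),y1.round(3))
E
python3 cr.py /tmp/w7.npz
python3 - <<'E'
from h import *
# -y? crate end from w3 and top; jar far top edge in w7
s=dict(np.load('/tmp/w7.npz')); C=cloud(s); h=cv2.cvtColor(s['pixels'],cv2.COLOR_RGB2HSV)
m=(h[...,0]<14)&(h[...,1]>120)&(C[...,2]>.24)&(C[...,2]<.34)
vu=np.argwhere(m); print(m.sum(),C[m][:,2].min(),C[m][:,2].max())
zz=.352-.024-.012; E=[]
for u in range(275,368,3):
    v=vu[vu[:,1]==u,0]
    if len(v): E.append((u,v.min()-.5)); 
zs=np.array([C[int(v+3),u,2] for u,v in E]); P=onplane(s,E,np.median(zs)); print(np.median(zs))
k=np.polyfit(P[6:-6,0],P[6:-6,1],1); print('jar edge yaw',np.degrees(np.arctan(k[0])))
s=dict(np.load('/tmp/w3.npz')); C=cloud(s); g=(abs(C[...,2]-.15)<.006)&(C[...,1]>-.1)&(C[...,0]<.9)&(C[...,0]>.5); P=C[g]; b=np.round(P[:,0]/.01)
print('end',[(x*.01,P[b==x][:,1].min().round(4)) for x in np.unique(b) if (b==x).sum()>20])
E
```

```text
z cream 0.15089836079008656 z green 0.15079884992754852
cream yaw [-3.47 -3.65] x at y=.2: 0.6141 0.6839 mid 0.649 y 0.115 0.261
whole yaw [-3.68 -3.73] x at y=.2: 0.5607 0.7367 mid 0.6487 y 0.113 0.258
3812 0.2598581233683378 0.31902207308964275
0.27087801915311693
jar edge yaw -2.417566647240538
end [(np.float64(0.56), np.float64(-0.0041)), (np.float64(0.5700000000000001), np.float64(-0.0046)), (np.float64(0.58), np.float64(-0.0054)), (np.float64(0.59), np.float64(-0.0058)), (np.float64(0.6), np.float64(-0.0063)), (np.float64(0.61), np.float64(-0.0068)), (np.float64(0.62), np.float64(-0.0075)), (np.float64(0.63), np.float64(-0.0081)), (np.float64(0.64), np.float64(-0.0087)), (np.float64(0.65), np.float64(-0.0093)), (np.float64(0.66), np.float64(-0.0101)), (np.float64(0.67), np.float64(-0.0105)), (np.float64(0.68), np.float64(-0.0115)), (np.float64(0.6900000000000001), np.float64(-0.0122)), (np.float64(0.7000000000000001), np.float64(-0.0119))]
```

Wrist measurements of the crate: yaw -3.65°, midline x=0.6488 at y=0.2, widths 176/70 mm as specified. Row slots sit at a 75 mm pitch, a 13 mm gap: (.6535,.271), (.6487,.196), (.6439,.121), (.639,.046).

```bash
python3 -m inch '[[0.08,0.85,0,-0.2,40],[0.08,0.85,0,0,40],[0.08,0.85,0,0,40],[0.08,0.85,-0.3,0,40],[0.08,0.85,-0.5,0,40]]' 50 >/dev/null
python3 -m inch '[[0.08,0.85,-0.8,0,40],[0.08,0.85,-0.8,0,40],[0.07,0.85,-0.8,0,40],[0,0,0,0,40],[0,0,0,0,40]]' 50 >/dev/null; python3 st.py
```

```text
psi -3.60 F [ 0.5 -0.6 -1.8] M [-0.15  0.04 -0.02] pos [0.6534 0.2724 0.2703] open 0.690
```

```bash
python3 -m inch '[[0,-0.04,-0.2,0,40],[0,0,-0.2,0,40],[0,0,-0.2,0,40],[0,0,0,0,40]]' 50 >/dev/null; python3 st.py
python3 -m inch '[[0,0,-0.08,0,40],[0,0,0,0,40]]' >/dev/null; python3 st.py
python3 -m inch '[[0,0,-0.05,0,40],[0,0,0,0,40]]' >/dev/null; python3 st.py
```

```text
psi -3.67 F [-0.1 -0.8 -2.7] M [-0.14  0.04  0.02] pos [0.6537 0.2709 0.2564] open 0.689
psi -3.63 F [ 0.9 -0.1 -1.9] M [-0.07  0.06  0.06] pos [0.6539 0.2717 0.2551] open 0.685
psi -3.62 F [ 0.4  0.1 -2.6] M [-0.03  0.12 -0.03] pos [0.6539 0.2718 0.2538] open 0.689
```

```bash
python3 -m inch '[[0,-0.02,-0.04,0,40],[0,0,0,0,40],[0,0,0,0,40]]' >/dev/null; python3 st.py
python3 -m inch '[[0,0,-0.04,0,40],[0,0,0,0,40],[0,0,0,0,40]]' >/dev/null; python3 st.py
```

```text
psi -3.63 F [-0.5 -0.3 -1.4] M [-0.06  0.07 -0.08] pos [0.654  0.2712 0.2528] open 0.687
psi -3.63 F [ 0.7 -0.1 -2.3] M [-0.13  0.07 -0.  ] pos [0.654  0.2712 0.2518] open 0.689
```

```bash
python3 -m inch '[[0,0,-0.04,0,40],[0,0,0,0,40],[0,0,0,0,40]]' >/dev/null; python3 st.py
python3 -m inch '[[0,0,-0.02,0,40],[0,0,0,0,40],[0,0,0,0,40]]' >/dev/null; python3 st.py
```

```text
psi -3.63 F [-2.  -0.8  3.5] M [-0.19  0.43  0.06] pos [0.6542 0.2713 0.2516] open 0.683
psi -3.64 F [-0.9 -0.5  6.9] M [-0.24  0.65  0.01] pos [0.6543 0.2713 0.2516] open 0.685
```

Contact at z 0.2516, jar standing. I release, back off, check its pose, and go to the next lid.

```bash
python3 -m inch '[[0,0,0,0,84],[0,0,0,0,84],[0,0,0,0,84],[0,0,0,0,84],[0,0,0.6,0,84]]' >/dev/null
python3 -m inch '[[0,0,0.9,0,84],[0,0,0.9,0,84],[-0.3,-0.8,0.6,0,84],[-0.3,-0.8,0,0,84],[-0.3,-0.8,0,0,84]]' >/dev/null
python3 -m inch '[[-0.3,-0.8,0,0,84],[-0.3,-0.8,0,0,84],[-0.9,-0.8,0,-0.5,88],[-0.9,-0.8,0,-0.5,88],[-0.9,0,0,-0.5,88]]' >/dev/null
python3 -m inch '[[-0.9,0,0,-0.5,88],[-0.9,0,-0.5,-0.5,88],[-0.9,0,-0.9,-0.3,88],[-0.9,0,-0.9,0,88],[-0.9,0,-0.9,0,88]]' >/dev/null
python3 -m inch '[[-0.7,0,-0.9,0,88],[0,0,-0.9,0,88],[0,0,0,0,88],[0,0,0,0,88]]' >/dev/null; python3 st.py
python3 - <<'E'
from h import *
s=snap('wrist'); lids(s); t=snap('top'); lids(t,.252); save(t,'t8.png'); print(r.get_state()['clock'])
E
```

```text
psi -20.44 F [ 1.   0.4 -0.1] M [-0.06  0.03 -0.01] pos [0.4196 0.1314 0.2006] open 0.996
lid px [343. 224.] dots 5 ctr [0.4122 0.1012] mask ctr [0.4122 0.1012] R 0.1207 zdepth 0.0012 ang 78.2 dotR [0.0335 0.0197 0.0331 0.0188 0.1025]
lid px [379. 302.] dots 3 ctr [ 0.4285 -0.0183] mask ctr [ 0.4322 -0.0187] R 0.036 zdepth 0.0248 ang 47.4 dotR [0.0252 0.0252 0.0252]
lid px [184. 142.] dots 4 ctr [0.6531 0.2731] mask ctr [0.6373 0.3111] R 0.0707 zdepth 0.246 ang 85.9 dotR [0.0248 0.0253 0.0253 0.0251]
lid px [318. 233.] dots 4 ctr [ 0.4249 -0.0195] mask ctr [ 0.4251 -0.0198] R 0.0251 zdepth 0.0246 ang 47.2 dotR [0.021  0.0208 0.0206 0.0209]
lid px [274. 236.] dots 3 ctr [0.419  0.0839] mask ctr [0.4194 0.0843] R 0.0252 zdepth 0.0244 ang 69.2 dotR [0.021 0.021 0.021]
lid px [377. 241.] dots 4 ctr [ 0.4075 -0.1574] mask ctr [ 0.4078 -0.1575] R 0.0256 zdepth 0.0247 ang 31.4 dotR [0.0216 0.0209 0.021  0.0211]
22.75
```

```bash
sed -i 's/(h\[...,2\]>165))/(h[...,2]>165)\&(C[...,2]>.012))/' h.py
python3 -m inch '[[0.02,-0.2,-0.9,0,88],[0.02,-0.2,-0.9,0,88],[0.02,-0.2,-1,0,88],[0.02,-0.2,-1,0,88],[0.02,-0.2,-0.8,0,88]]' >/dev/null
python3 -m inch '[[0,0,0,0,88],[0,0,0,0,88]]' >/dev/null; python3 st.py
python3 -c "
from h import *
lids(snap('wrist')); print(r.get_state()['q'].round(3))"
```

```text
psi -20.45 F [0.5 0.4 0. ] M [-0.04  0.02 -0.03] pos [0.4223 0.1064 0.086 ] open 0.993
lid px [320. 229.] dots 4 ctr [0.4215 0.1059] mask ctr [0.4219 0.1068] R 0.0313 zdepth 0.0249 ang 69.5 dotR [0.0252 0.0251 0.0252 0.0252]
lid px [389. 372.] dots 3 ctr [ 0.4285 -0.0187] mask ctr [ 0.429 -0.016] R 0.031 zdepth 0.0249 ang 47.1 dotR [0.0242 0.0253 0.0253]
[-0.343  0.805 -0.011  2.258  0.04   0.078 -0.747]
```

```bash
python3 -m inch '[[-0.03,0,-0.8,0,88],[0,0,-0.8,0,88],[0,0,-0.8,0,88],[0,0,-0.15,0,88],[0,0,0,0,88]]' >/dev/null; python3 st.py
python3 -c "
from h import *
lids(snap('wrist')); t=r.get_state(); print(t['q'].round(3), R.from_quat(t['eef_rot']).as_matrix()[:,2].round(4))"
```

```text
psi -20.31 F [ 0.8 -0.7  0.1] M [-0.04  0.06 -0.  ] pos [0.429  0.1079 0.0476] open 0.999
lid px [308. 263.] dots 4 ctr [0.4214 0.1057] mask ctr [0.4218 0.1068] R 0.0312 zdepth 0.0249 ang 69.6 dotR [0.0252 0.0253 0.0252 0.0252]
[-0.32   0.893 -0.045  2.231  0.755  0.045 -1.458] [-0.0157 -0.001  -0.9999]
```

At this radius joint 6 hits its limit with the wrist near straight, so this yaw cannot get low enough. Joint 5 has room to swing over to the other branch. That needs the jaws near psi 70°, which also matches the dots. I'll raise, turn, and descend again.

```bash
python3 -m inch '[[-0.2,0,0.8,0,88],[-0.1,0,0.8,0.9,88],[0,0,0,0.9,88],[0,0,0,0.9,88],[0,0,0,0.9,88]]' >/dev/null
python3 -m inch '[[0,0,0,0.9,88],[0,0,0,0.9,88],[0,0,0,0.9,88],[0,0,0,0.9,88],[0,0,0,0.9,88]]' >/dev/null
python3 -m inch '[[0,0,0,0.9,88],[0,0,0,0.9,88],[0,0,0,0.9,88],[0,0,0,0.9,88],[0,0,0,0.9,88]]' >/dev/null
python3 -m inch '[[0,0,0,0.9,88],[0,0,0,0.9,88],[0,0,0,0.6,88],[0,0,0,0,88]]' >/dev/null
python3 -c "
from h import *
lids(snap('wrist')); t=r.get_state(); print(psi(),t['tool_pos'],t['q'].round(3), R.from_quat(t['eef_rot']).as_matrix()[:,2].round(4),t['clock'])"
```

```text
lid px [323. 229.] dots 4 ctr [0.4221 0.1061] mask ctr [0.4212 0.1064] R 0.031 zdepth 0.0248 ang 69.5 dotR [0.0252 0.0252 0.0251 0.0251]
69.49168708253157 [0.42041276 0.10734081 0.0874092 ] [-0.087  0.831 -0.458  2.246  1.24   0.371 -0.415] [ 0.0016 -0.0184 -0.9998] 26.0
```

```bash
python3 -m inch '[[0.07,-0.05,-0.7,0,88],[0,0,-0.7,0,88],[0,0,-0.7,0,88],[0,0,-0.4,0,88],[0,0,0,0,88]]' >/dev/null
python3 -c "
from h import *
t=r.get_state(); print(psi(),t['tool_pos'],t['q'].round(3), R.from_quat(t['eef_rot']).as_matrix()[:,2].round(4),t['clock'])"
python3 -m inch '[[0,0,0,0,88],[0,0,0,0,88]]' >/dev/null
python3 -c "
from h import *
lids(snap('wrist')); t=r.get_state(); print(psi(),t['tool_pos'],t['q'].round(3), R.from_quat(t['eef_rot']).as_matrix()[:,2].round(4),t['clock'],t['contact_force'])"
```

```text
69.51990661821326 [0.42178957 0.10591369 0.0235307 ] [-0.126  0.968 -0.388  2.25   1.665  0.337 -0.813] [-1.000e-04 -1.910e-02 -9.998e-01] 26.5
lid px [321. 272.] dots 3 ctr [0.4224 0.106 ] mask ctr [0.421  0.1065] R 0.0308 zdepth 0.0248 ang 69.5 dotR [0.0253 0.0253 0.0253]
69.56105731176693 [0.42251336 0.10625454 0.02489401] [-0.126  0.965 -0.389  2.251  1.666  0.336 -0.813] [ 0.0025 -0.018  -0.9998] 26.75 [1.09796175 0.39737226 0.16725519]
```

```bash
python3 -m inch '[[0,0,-0.08,0,88],[0,0,0,0,40],[0,0,0,0,40],[0,0,0,0,40],[0,0,0,0,40]]' 40 >/dev/null
python3 -m inch '[[0,0,0,0,40],[0,0,0,0,40],[0,0,0,0,40]]' 40 >/dev/null; python3 st.py
python3 -m inch '[[0,0,0.4,0,40],[0,0,0.8,0,40],[0,0,0.9,0,40],[0,0,0.9,0,40],[0.3,0,0.9,0,40]]' 40 >/dev/null
python3 -m inch '[[0.4,-0.9,0.9,0,40],[0.4,-0.9,0.9,0,40],[0.4,-0.9,0.9,0,40],[0.4,-0.9,0.9,0,40],[0.4,-0.9,0.3,0,40]]' >/dev/null
python3 -m inch '[[0.6,-0.9,0,0,40],[0.6,-0.9,0,0,40],[0.6,-0.9,0,0,40],[0.6,-0.9,0,0,40],[0.6,-0.9,0,0,40]]' >/dev/null
python3 -m inch '[[0.6,-0.9,0,-0.8,40],[0.6,-0.9,0,-0.8,40],[0.6,-0.9,0,-0.8,40],[0,0,0,-0.8,40],[0,0,0,-0.8,40]]' >/dev/null
python3 -m inch '[[0,0,0,-0.8,40],[0,0,0,0,40],[0,0,0,0,40]]' >/dev/null
python3 - <<'E'
from h import *
t=r.get_state(); print(psi(),t['tool_pos'],t['q'].round(3),t['opening'], R.from_quat(t['eef_rot']).as_matrix()[:,2].round(4),t['clock'])
from jars import jars
s=snap('wrist'); lids(s,t['tool_pos'][2]+.001)
try: jars(s)
except Exception as e: print(e)
E
```

```text
psi 69.58 F [-0.   0.1  1.1] M [ 0.03  0.02 -0.04] pos [0.4222 0.1062 0.0222] open 0.689
40.91780638815113 [ 0.59930515 -0.186213    0.21691624] [ 0.555  0.803 -0.634  1.582  0.572  0.955  0.439] 0.6913762906381787 [-0.0082 -0.0166 -0.9998] 29.85
lid px [165.  36.] dots 4 ctr [ 0.4931 -0.1477] mask ctr [ 0.4933 -0.1474] R 0.0125 zdepth 0.0249 ang 31.9 dotR [0.0099 0.0099 0.0099 0.0099]
lid px [321. 273.] dots 3 ctr [ 0.5995 -0.1872] mask ctr [ 0.5983 -0.186 ] R 0.0312 zdepth 0.2194 ang 40.9 dotR [0.0254 0.0254 0.0254]
jar px [375. 189.] rim n 856 z 0.0967 minEnc [ 0.6373 -0.1669] 0.0268 rim bbox mid [ 0.6373 -0.1603] shoulder z 0.074 [array([ 0.6364, -0.1628]), array([0.0593, 0.0506]), np.float64(3.0183)]
jar px [208. 216.] rim n 1325 z 0.0965 minEnc [ 0.5366 -0.2737] 0.0269 rim bbox mid [ 0.537  -0.2737] shoulder z 0.0743 [array([ 0.5364, -0.2731]), array([0.0598, 0.0593]), np.float64(1.7753)]
holder z 0.0309 [array([ 0.5872, -0.2222]), array([0.1982, 0.1984]), np.float64(1.7653)]
front x n 50 yaw 1.79 off 0.4812
-y edge n 35 yaw 38.03 off -0.6622
+y edge n 49 yaw 1.73 off -0.1409
```

```bash
python3 -m inch '[[0.75,0.38,-0.5,0,40],[0.77,0.38,-0.8,0,40],[0,0,-0.8,0,40],[0,0,-0.8,0,40],[0,0,-0.6,0,40]]' >/dev/null
python3 -m inch '[[0,0,0,0,40],[0,0,0,0,40]]' >/dev/null; python3 st.py
```

```text
psi 40.80 F [-0.3  0.2  0.7] M [-0.01  0.02  0.02] pos [ 0.6378 -0.1673  0.13  ] open 0.692
```

```bash
python3 -m inch '[[-0.01,0,-0.12,0,40],[0,0,-0.12,0,40],[0,0,-0.12,0,40],[0,0,0,0,40]]' >/dev/null; python3 st.py
python3 -m inch '[[0,0,-0.06,0,40],[0,0,0,0,40],[0,0,0,0,40]]' >/dev/null; python3 st.py
python3 -m inch '[[0,0,-0.06,0,40],[0,0,0,0,40],[0,0,0,0,40]]' >/dev/null; python3 st.py
python3 -m inch '[[0,0,-0.05,0,40],[0,0,0,0,40],[0,0,0,0,40]]' >/dev/null; python3 st.py
```

```text
psi 40.79 F [-0.4  0.4 -0. ] M [-0.03  0.04 -0.02] pos [ 0.6372 -0.1674  0.1205] open 0.689
psi 40.79 F [ 0.4  0.2 -0.1] M [-0.    0.01 -0.05] pos [ 0.6375 -0.1673  0.1192] open 0.694
psi 40.79 F [ 0.9  0.1 -0.2] M [-0.   -0.   -0.04] pos [ 0.6374 -0.1673  0.1177] open 0.689
psi 40.78 F [-1.5  0.7  4.4] M [-0.09  0.25 -0.  ] pos [ 0.6376 -0.1673  0.117 ] open 0.692
```

Riding contact at 0.117, as predicted. I turn back with light press, then lower.

```bash
python3 -m inch '[[0,0,0,0.8,40],[0,0,0,0.8,40],[0,0,0,0.8,40],[0,0,0,0,40]]' >/dev/null; python3 st.py
python3 -m inch '[[0,0,0,0.8,40],[0,0,0,0.8,40],[0,0,0,0,40]]'  >/dev/null; python3 st.py
python3 -m inch '[[0,0,-0.08,0,40],[0,0,-0.08,0,40],[0,0,0,0,40]]' >/dev/null; python3 st.py
python3 -m inch '[[0,0,-0.08,0,40],[0,0,-0.04,0,40],[0,0,0,0,40]]' >/dev/null; python3 st.py
```

```text
psi 55.20 F [ 0.5 -0.7  4. ] M [-0.06 -0.01  0.01] pos [ 0.6379 -0.1673  0.1168] open 0.690
psi 64.69 F [ 0.9 -0.5 -0.3] M [ 0.   -0.08  0.  ] pos [ 0.6372 -0.1673  0.1159] open 0.692
psi 64.72 F [0.1 1.  0.3] M [-0.04 -0.    0.05] pos [ 0.6372 -0.1673  0.112 ] open 0.689
psi 64.78 F [-0.8  0.3 -1.3] M [-0.01 -0.02 -0.04] pos [ 0.6373 -0.1673  0.1092] open 0.689
```

```bash
python3 -m inch '[[0,0,-0.06,0,40],[0,0,0,0,40],[0,0,0,0,40]]' 60 >/dev/null; python3 st.py
python3 -m inch '[[0,0,-0.03,0,40],[0,0,0,0,40],[0,0,0,0,40]]' 60 >/dev/null; python3 st.py
python3 -m inch '[[0,0,0,-0.9,40],[0,0,0,-0.9,40],[0,0,0,-0.9,40],[0,0,0,-0.9,40],[0,0,0,-0.9,40]]' 60 >/dev/null; python3 st.py
python3 -m inch '[[0,0,0,-0.9,40],[0,0,0,-0.9,40],[0,0,0,-0.9,40],[0,0,0,0,40]]' 60 >/dev/null; python3 st.py
python3 -m inch '[[0,0,0,-0.8,40],[0,0,0,-0.8,40],[0,0,0,0,40]]' 60 >/dev/null; python3 st.py
```

```text
psi 64.78 F [-1.4 -0.1  2.7] M [ 0.    0.15 -0.04] pos [ 0.6376 -0.1673  0.1083] open 0.688
psi 64.78 F [-2.5  0.7  7.6] M [-0.03  0.5  -0.08] pos [ 0.6376 -0.1673  0.1083] open 0.687
psi 37.55 F [ 0.9 -0.3  5.5] M [-0.26 -0.02  0.05] pos [ 0.6387 -0.1677  0.1083] open 0.684
psi 21.48 F [-0.  -0.3  5.9] M [-0.31  0.08 -0.04] pos [ 0.6386 -0.1677  0.1083] open 0.684
psi 11.90 F [-0.5 -0.6  6.2] M [-0.23  0.22 -0.1 ] pos [ 0.6384 -0.1677  0.1083] open 0.685
```

```bash
python3 -m inch '[[0,0,0,-0.8,40],[0,0,0,0,40]]' 60 >/dev/null; python3 st.py
python3 -m inch '[[0,0,0,-0.6,40],[0,0,0,0,40]]' 60 >/dev/null; python3 st.py
python3 -m inch '[[0,0,0,-0.6,40],[0,0,0,0,40]]' 60 >/dev/null; python3 st.py
python3 -m inch '[[0,0,0,-0.5,40],[0,0,0,0,40]]' 60 >/dev/null; python3 st.py
python3 -m inch '[[0,0,0,-0.3,40],[0,0,0,0,40]]' 60 >/dev/null; python3 st.py; python3 fl.py .6376 -.168
```

```text
psi 7.10 F [-0.8 -1.1  6. ] M [-0.23  0.31 -0.06] pos [ 0.6382 -0.1679  0.1083] open 0.686
psi 3.53 F [-0.4 -0.9  7.2] M [-0.21  0.3  -0.06] pos [ 0.6383 -0.1679  0.1083] open 0.687
psi -0.07 F [0.  0.1 5.3] M [-0.2   0.32 -0.05] pos [ 0.6383 -0.1678  0.1083] open 0.687
psi -2.99 F [-0.6 -0.9  7.5] M [-0.32  0.44  0.16] pos [ 0.638  -0.168   0.1083] open 0.685
psi -4.61 F [-0.8 -1.7  7.4] M [-0.39  0.43  0.98] pos [ 0.6379 -0.168   0.1083] open 0.685
lid px [320. 273.] dots 3 ctr [ 0.6379 -0.1686] mask ctr [ 0.6381 -0.1669] R 0.0309 zdepth 0.1108 ang 85.8 dotR [0.0253 0.0252 0.0252]
jar edge +y 21 yaw -2.64 off 0.0329 std 0.00016
```

```bash
python3 -m inch '[[0,0,0,-0.4,40],[0,0,0,0,40]]' 60 >/dev/null; python3 st.py
python3 -m inch '[[0,0,0,-0.3,40],[0,0,0,0,40],[0,0,0,0,40]]' 60 >/dev/null; python3 st.py
python3 -m inch '[[0,0,0,0,84],[0,0,0,0,84],[0,0,0,0,84],[0,0,0,0,84]]' >/dev/null; python3 st.py; python3 fl.py .6376 -.168
```

```text
psi -6.81 F [-1.6 -1.9  7.8] M [-0.52  0.44  1.86] pos [ 0.6379 -0.1681  0.1083] open 0.688
psi -8.52 F [-1.2 -1.1  7.3] M [-0.43  0.34  2.05] pos [ 0.638  -0.1676  0.1083] open 0.687
psi -9.02 F [ 0.3  0.4 -0.3] M [-0.06  0.08 -0.03] pos [ 0.6372 -0.1672  0.1068] open 0.949
lid px [322. 275.] dots 3 ctr [ 0.6379 -0.1686] mask ctr [ 0.6381 -0.167 ] R 0.0308 zdepth 0.1109 ang 87.4 dotR [0.0252 0.0253 0.0253]
jar edge +y 21 yaw -2.21 off 0.0329 std 0.00018
```

Tight again: lid -2.6°, jar -2.2°. Next I regrip, lift, and carry to slot 2.

```bash
python3 -m inch '[[0.03,-0.05,0.12,0.55,84],[0,0,0,0.52,84],[0,0,0,0,84],[0,0,0,0,40],[0,0,0,0,40]]' 50 >/dev/null
python3 -m inch '[[0,0,0,0,40],[0,0,0,0,40],[0,0,0,0,40]]' 50 >/dev/null; python3 st.py
python3 -m inch '[[0,0,0.2,0,40],[0,0,0.5,0,40],[0,0,0.9,0,40],[0,0,1,0,40],[0,0,1,0,40]]' 50 >/dev/null; python3 st.py
python3 -m inch '[[0,0,1,0,40],[0,0,1,0,40],[0,0,1,0,40],[0,0.4,0.5,-0.17,40],[0.03,0.9,0.3,0,40]]' >/dev/null
python3 -m inch '[[0.03,0.95,0,0,40],[0.03,0.95,0,0,40],[0.03,0.95,0,0,40],[0.03,0.95,0,0,40],[0.03,0.95,0,0,40]]' >/dev/null
python3 -m inch '[[0.03,0.95,0,0,40],[0.03,0.95,0,0,40],[0.03,0.95,0,0,40],[0.03,0.95,0,0,40],[0.03,0.95,0,0,40]]' >/dev/null
python3 -m inch '[[0.03,0.95,0,0,40],[0.03,0.95,0,0,40],[0.03,0.95,0,0,40],[0,0.95,0,0,40],[0,0,0,0,40]]' >/dev/null; python3 st.py
python3 - <<'E'
from h import *
s=snap('wrist'); lids(s,r.get_state()['tool_pos'][2]+.002); lids(s,.252)
E
```

```text
psi -2.60 F [-0.8  0.2  0. ] M [-0.07  0.09  0.02] pos [ 0.638  -0.1685  0.1102] open 0.686
psi -2.59 F [ 0.7 -0.2 -3.1] M [-0.07  0.02 -0.01] pos [ 0.6376 -0.1684  0.2017] open 0.691
psi -3.22 F [-0.7  0.4 -3.3] M [-0.06  0.05  0.04] pos [0.6462 0.203  0.295 ] open 0.688
lid px [333.  81.] dots 4 ctr [0.6543 0.2746] mask ctr [0.6543 0.2859] R 0.0368 zdepth 0.252 ang 86.4 dotR [0.0186 0.0186 0.0185 0.0185]
lid px [321. 272.] dots 3 ctr [0.6463 0.2041] mask ctr [0.6464 0.2056] R 0.0304 zdepth 0.2957 ang 86.9 dotR [0.0248 0.0249 0.0249]
lid px [333.  81.] dots 4 ctr [0.6546 0.2722] mask ctr [0.6546 0.2875] R 0.0499 zdepth 0.252 ang 86.4 dotR [0.0252 0.0252 0.0252 0.0252]
lid px [321. 272.] dots 3 ctr [0.6437 0.1765] mask ctr [0.644  0.1785] R 0.0413 zdepth 0.2957 ang 86.9 dotR [0.0336 0.0337 0.0337]
```

```bash
python3 -m inch '[[0.12,-0.26,-0.3,-0.07,40],[0,0,-0.5,0,40],[0,0,-0.5,0,40],[0,0,-0.26,0,40],[0,0,0,0,40]]' >/dev/null; python3 st.py
python3 -m inch '[[0,0,-0.06,0,40],[0,0,0,0,40],[0,0,0,0,40]]' >/dev/null; python3 st.py
python3 -m inch '[[0,0,-0.04,0,40],[0,0,0,0,40],[0,0,0,0,40]]' >/dev/null; python3 st.py
```

```text
psi -4.05 F [ 0.7  0.5 -1.4] M [-0.05  0.05 -0.  ] pos [0.6508 0.1892 0.2542] open 0.692
psi -4.03 F [-0.5  0.5 -2.5] M [-0.08 -0.    0.06] pos [0.6519 0.1902 0.2552] open 0.688
psi -4.03 F [ 0.3  0.4 -2.6] M [-0.09  0.03  0.03] pos [0.6517 0.19   0.2538] open 0.691
```

```bash
python3 -m inch '[[-0.1,0.25,0,0.06,40],[0,0,0,0,40],[0,0,0,0,40]]' >/dev/null; python3 st.py
python3 -m inch '[[0,0,-0.04,0,40],[0,0,0,0,40],[0,0,0,0,40]]' >/dev/null; python3 st.py
python3 -m inch '[[0,0,-0.04,0,40],[0,0,0,0,40],[0,0,0,0,40]]' >/dev/null; python3 st.py
```

```text
psi -3.62 F [ 0.2  0.3 -2.6] M [-0.1   0.04  0.02] pos [0.6489 0.1969 0.2538] open 0.687
psi -3.69 F [-0.4 -0.3 -3.2] M [-0.06  0.01  0.02] pos [0.6492 0.196  0.2526] open 0.683
psi -3.68 F [-0.4 -0.9  1. ] M [-0.2   0.22 -0.01] pos [0.6493 0.1962 0.2521] open 0.687
```

```bash
python3 -m inch '[[0,0,-0.02,0,40],[0,0,0,0,84],[0,0,0,0,84],[0,0,0,0,84],[0,0,0,0,84]]' >/dev/null
python3 -m inch '[[0,0,0.5,0,84],[0,0,1,0,84],[0,0,1,0,84],[-0.5,-0.86,0.8,0,84],[-0.88,-0.86,0,0,88]]' >/dev/null
python3 -m inch '[[-0.88,-0.86,0,0.8,88],[-0.88,-0.86,0,0.9,88],[-0.88,-0.86,0,0.9,88],[-0.88,-0.86,0,0.9,88],[-0.88,-0.86,-0.3,0.9,88]]' >/dev/null
python3 -m inch '[[-0.88,-0.86,-0.9,0.9,88],[-0.88,-0.86,-0.9,0.9,88],[-0.88,-0.82,-0.9,0.9,88],[-0.38,0,-0.9,0.9,88],[0,0,-0.9,0.5,88]]' >/dev/null
python3 -m inch '[[0,0,-0.9,0,88],[0,0,-0.9,0,88],[0,0,-0.9,0,88],[0,0,-0.9,0,88],[0,0,-0.5,0,88]]' >/dev/null
python3 -m inch '[[0,0,0,0,88],[0,0,0,0,88]]' >/dev/null; python3 st.py
python3 - <<'E'
from h import *
t=r.get_state(); print(t['q'].round(3),R.from_quat(t['eef_rot']).as_matrix()[:,2].round(4),t['clock']); lids(snap('wrist')); print('top'); a=snap('top'); lids(a,.252); print(); lids(a,.024)
E
```

```text
psi 47.34 F [-0.5 -0.2 -0.8] M [ 0.    0.01 -0.02] pos [ 0.43   -0.0176  0.1118] open 1.002
[ 0.11   0.754 -0.302  2.251  0.94   0.276 -0.209] [-0.004  -0.0176 -0.9998] 45.05
lid px [322. 212.] dots 4 ctr [ 0.429  -0.0177] mask ctr [ 0.4285 -0.0172] R 0.0312 zdepth 0.0249 ang 47.4 dotR [0.0251 0.0251 0.0251 0.0251]
top
lid px [184. 142.] dots 4 ctr [0.6531 0.2731] mask ctr [0.6373 0.3111] R 0.0707 zdepth 0.2488 ang 85.9 dotR [0.0248 0.0253 0.0253 0.0251]
lid px [225. 140.] dots 4 ctr [0.6478 0.1976] mask ctr [0.6385 0.2064] R 0.0424 zdepth 0.2521 ang 85.8 dotR [0.0251 0.0251 0.0253 0.025 ]

lid px [184. 142.] dots 4 ctr [0.6987 0.3319] mask ctr [0.6798 0.3772] R 0.0843 zdepth 0.2488 ang 85.9 dotR [0.0296 0.0302 0.0301 0.0299]
lid px [225. 140.] dots 4 ctr [0.6923 0.2419] mask ctr [0.6813 0.2525] R 0.0505 zdepth 0.2521 ang 85.8 dotR [0.0299 0.03   0.0302 0.0298]
```

```bash
python3 -m inch '[[-0.04,0,-0.7,0,88],[0,0,-0.8,0,88],[0,0,-0.8,0,88],[0,0,-0.8,0,88],[0,0,-0.49,0,88]]' >/dev/null
python3 -m inch '[[0,0,0,0,88],[0,0,0,0,88]]' >/dev/null; python3 st.py
python3 -c "
from h import *
lids(snap('wrist')); t=r.get_state(); print(t['q'].round(3), R.from_quat(t['eef_rot']).as_matrix()[:,2].round(4))"
```

```text
psi 47.33 F [ 1.8 -0.2 -0.2] M [ 0.01 -0.01  0.03] pos [ 0.4277 -0.0195  0.0401] open 0.998
lid px [327. 262.] dots 4 ctr [ 0.4292 -0.0179] mask ctr [ 0.4283 -0.0171] R 0.0311 zdepth 0.0248 ang 47.6 dotR [0.0252 0.0252 0.0252 0.0252]
[ 0.045  0.912 -0.197  2.271  1.674  0.178 -0.929] [-0.0118 -0.0222 -0.9997]
```

```bash
python3 -m inch '[[0.03,0.04,-0.3,0,88],[0.02,0.02,-0.42,0,88],[0,0,0,0,88],[0,0,0,0,88]]' >/dev/null; python3 st.py
python3 -c "
from h import *
t=r.get_state(); print(t['q'].round(3), R.from_quat(t['eef_rot']).as_matrix()[:,2].round(4))"
```

```text
psi 47.37 F [-0.1  0.2  0.8] M [ 0.01  0.01 -0.04] pos [ 0.4287 -0.018   0.0221] open 0.999
[ 0.089  0.959 -0.276  2.264  1.763  0.251 -1.017] [-0.0126 -0.0225 -0.9997]
```

```bash
python3 -m inch '[[0,0,0,0,40],[0,0,0,0,40],[0,0,0,0,40],[0,0,0,0,40],[0,0,0,0,40]]' 40 >/dev/null
python3 -m inch '[[0,0,0,0,40],[0,0,0,0,40],[0,0,0.4,0,40],[0,0,0.8,0,40],[0,0,0.9,0,40]]' 40 >/dev/null; python3 st.py
python3 -m inch '[[0.3,-0.5,0.9,0,40],[0.5,-0.9,0.9,0,40],[0.5,-0.9,0.9,0,40],[0.5,-0.9,0.9,0,40],[0.5,-0.9,0.9,0,40]]' >/dev/null
python3 -m inch '[[0.5,-0.9,0.9,-0.2,40],[0.5,-0.9,0.2,-0.2,40],[0.5,-0.9,0,-0.2,40],[0.5,-0.9,0,-0.2,40],[0.5,-0.9,0,-0.2,40]]' >/dev/null
python3 -m inch '[[0.5,-0.9,0,0,40],[0.5,-0.9,0,0,40],[0.5,-0.9,0,0,40],[0.3,-0.9,0,0,40],[0,-0.8,0,0,40]]' >/dev/null
python3 -m inch '[[0,0,0,0,40],[0,0,0,0,40],[0,0,0,0,40]]' >/dev/null; python3 st.py
python3 - <<'E'
from h import *
t=r.get_state(); print(t['q'].round(3), R.from_quat(t['eef_rot']).as_matrix()[:,2].round(4),t['clock'])
from jars import jars
s=snap('wrist'); save(s,'w9.png'); lids(s,t['tool_pos'][2]+.002)
try: jars(s)
except Exception as e: print(e)
E
```

```text
psi 47.38 F [ 0.5  0.5 -0.7] M [-0.02 -0.01  0.  ] pos [ 0.4305 -0.0194  0.0644] open 0.692
psi 41.47 F [-1.  -0.1 -1.1] M [ 0.   -0.03  0.02] pos [ 0.5951 -0.3415  0.2032] open 0.690
[ 0.766  0.905 -0.681  1.399  0.633  1.063  0.681] [-0.0111 -0.0229 -0.9997] 49.1
lid px [321. 274.] dots 3 ctr [ 0.5951 -0.3422] mask ctr [ 0.5946 -0.3407] R 0.0313 zdepth 0.206 ang 41.6 dotR [0.0253 0.0253 0.0253]
jar px [319.  80.] rim n 1833 z 0.0969 minEnc [ 0.5364 -0.2748] 0.0271 rim bbox mid [ 0.5366 -0.2752] shoulder z 0.074 [array([ 0.5365, -0.2745]), array([0.06  , 0.0597]), np.float64(2.2125)]
jar px [422. 167.] rim n 1705 z 0.0965 minEnc [ 0.6408 -0.2715] 0.0272 rim bbox mid [ 0.6403 -0.2715] shoulder z 0.074 [array([ 0.6392, -0.2711]), array([0.0588, 0.0596]), np.float64(2.3802)]
holder z 0.0308 [array([ 0.5874, -0.2219]), array([0.1985, 0.1986]), np.float64(1.7456)]
front x n 30 yaw -36.15 off 0.6971
-y edge n 50 yaw 1.8 off -0.3393
+y edge n 40 yaw 32.87 off -0.5425
```

```bash
python3 -m inch '[[-0.78,0.9,-0.3,0,40],[-0.78,0.9,-0.4,0,40],[-0.79,0.89,-0.8,0,40],[0,0,-0.8,0,40],[0,0,-0.6,0,40]]' >/dev/null
python3 -m inch '[[0,0,-0.1,0,40],[0,0,0,0,40],[0,0,0,0,40]]' >/dev/null; python3 st.py
```

```text
psi 41.31 F [ 0.1 -0.8 -0. ] M [0.01 0.02 0.02] pos [ 0.5373 -0.2766  0.129 ] open 0.690
```

```bash
python3 -m inch '[[-0.04,0.1,-0.12,0,40],[0,0,-0.12,0,40],[0,0,-0.1,0,40],[0,0,0,0,40],[0,0,0,0,40]]' >/dev/null; python3 st.py
python3 -m inch '[[0,0,-0.06,0,40],[0,0,0,0,40],[0,0,0,0,40]]' >/dev/null; python3 st.py
python3 -m inch '[[0,0,-0.06,0,40],[0,0,0,0,40],[0,0,0,0,40]]' >/dev/null; python3 st.py
```

```text
psi 41.34 F [ 0.4  0.1 -1.4] M [-0.04 -0.02  0.02] pos [ 0.5354 -0.2739  0.1197] open 0.691
psi 41.34 F [-0.2 -0.1  0.2] M [-0.08 -0.02 -0.01] pos [ 0.5354 -0.2738  0.1183] open 0.684
psi 41.34 F [-0.6 -0.5  0.4] M [ 0.01 -0.    0.  ] pos [ 0.5353 -0.2738  0.1167] open 0.692
```

```bash
python3 -m inch '[[0.04,-0.01,-0.03,0,40],[0,0,0,0,40],[0,0,0,0,40]]' >/dev/null; python3 st.py
python3 -m inch '[[0,0,-0.04,0,40],[0,0,0,0,40],[0,0,0,0,40]]' >/dev/null; python3 st.py
```

```text
psi 41.34 F [-2.7 -0.3  4.6] M [ 0.09  0.53 -0.03] pos [ 0.5359 -0.274   0.1165] open 0.683
psi 41.34 F [-3.4  0.5 11.3] M [ 0.15  0.95 -0.05] pos [ 0.5361 -0.274   0.1164] open 0.692
```

Riding contact at 0.1164. I turn back counter-clockwise.

```bash
python3 -m inch '[[0,0,0.03,0.8,40],[0,0,0,0.8,40],[0,0,0,0.8,40],[0,0,0,0,40]]' >/dev/null; python3 st.py
python3 -m inch '[[0,0,0,0.8,40],[0,0,0,0.7,40],[0,0,0,0,40]]'  >/dev/null; python3 st.py
python3 -m inch '[[0,0,-0.08,0,40],[0,0,-0.08,0,40],[0,0,0,0,40]]' >/dev/null; python3 st.py
python3 -m inch '[[0,0,-0.08,0,40],[0,0,-0.04,0,40],[0,0,0,0,40]]' >/dev/null; python3 st.py
python3 -m inch '[[0,0,-0.06,0,40],[0,0,0,0,40],[0,0,0,0,40]]' 60 >/dev/null; python3 st.py
```

```text
psi 55.75 F [ 0.5 -0.9  4.1] M [-0.03  0.    0.05] pos [ 0.5371 -0.2742  0.1163] open 0.690
psi 64.64 F [-0.1 -0.5 -0.7] M [0.06 0.01 0.  ] pos [ 0.5361 -0.2742  0.1154] open 0.687
psi 64.69 F [ 0.4  0.4 -0.9] M [-0.07  0.04 -0.01] pos [ 0.5362 -0.274   0.1113] open 0.688
psi 64.73 F [-0.2 -0.9 -0.5] M [-0.01 -0.01 -0.02] pos [ 0.5363 -0.2741  0.1086] open 0.690
psi 64.74 F [-1.   0.3  6. ] M [-0.04  0.36 -0.  ] pos [ 0.5366 -0.2741  0.1079] open 0.683
```

Dropped and home. Now I screw it clockwise.

```bash
python3 -m inch '[[0,0,0,-0.9,40],[0,0,0,-0.9,40],[0,0,0,-0.9,40],[0,0,0,-0.9,40],[0,0,0,-0.9,40]]' 60 >/dev/null; python3 st.py
python3 -m inch '[[0,0,0,-0.9,40],[0,0,0,-0.9,40],[0,0,0,-0.9,40],[0,0,0,-0.9,40],[0,0,0,-0.9,40]]' 60 >/dev/null; python3 st.py
python3 -m inch '[[0,0,0,-0.8,40],[0,0,0,-0.6,40],[0,0,0,0,40]]' 60 >/dev/null; python3 st.py
python3 -m inch '[[0,0,0,-0.5,40],[0,0,0,0,40]]' 60 >/dev/null; python3 st.py
python3 -m inch '[[0,0,0,-0.4,40],[0,0,0,0,40]]' 60 >/dev/null; python3 st.py
python3 -m inch '[[0,0,0,-0.3,40],[0,0,0,0,40]]' 60 >/dev/null; python3 st.py
python3 -m inch '[[0,0,0,-0.3,40],[0,0,0,0,40],[0,0,0,0,40]]' 60 >/dev/null; python3 st.py
```

```text
psi 37.50 F [-1.4 -1.   3.3] M [-0.22  0.1  -0.  ] pos [ 0.537  -0.2747  0.1078] open 0.688
psi 10.53 F [-0.5  0.1  5.2] M [-0.18  0.29  0.13] pos [ 0.5369 -0.2746  0.1078] open 0.685
psi 2.32 F [-0.7 -1.   4.5] M [-0.21  0.14 -0.03] pos [ 0.5372 -0.2746  0.1079] open 0.689
psi -0.64 F [ 0.9 -0.8  4.7] M [-0.24  0.17 -0.03] pos [ 0.5371 -0.2745  0.1079] open 0.683
psi -2.97 F [ 0.7 -1.5  5.1] M [-0.34  0.18  0.2 ] pos [ 0.5371 -0.2749  0.1079] open 0.687
psi -4.61 F [-0.1 -1.9  6.3] M [-0.47  0.19  0.86] pos [ 0.5371 -0.275   0.1079] open 0.685
psi -6.23 F [ 0.1 -3.1  4.4] M [-0.57  0.18  1.53] pos [ 0.5371 -0.275   0.1079] open 0.682
```

```bash
python3 -m inch '[[0,0,0,-0.3,40],[0,0,0,0,40],[0,0,0,0,40]]' 60 >/dev/null; python3 st.py
python3 -m inch '[[0,0,0,0,84],[0,0,0,0,84],[0,0,0,0,84],[0,0,0,0,84]]' >/dev/null; python3 st.py; python3 fl.py .5365 -.275
```

```text
psi -8.05 F [-0.4 -2.3  5.5] M [-0.53  0.06  1.68] pos [ 0.5372 -0.2746  0.1078] open 0.686
psi -8.47 F [-0.5  0.9  0.3] M [-0.1   0.05  0.02] pos [ 0.536  -0.2739  0.1069] open 0.951
lid px [ 99. 105.] dots 4 ctr [ 0.4661 -0.1876] mask ctr [ 0.4669 -0.1876] R 0.0185 zdepth 0.025 ang 31.9 dotR [0.0148 0.0148 0.0149 0.0148]
lid px [323. 276.] dots 3 ctr [ 0.537  -0.2758] mask ctr [ 0.5372 -0.2741] R 0.0309 zdepth 0.1109 ang 87.4 dotR [0.0253 0.0253 0.0253]
jar edge +y 21 yaw -1.83 off 0.0327 std 0.00018
```

```bash
python3 -m inch '[[0.04,-0.08,0.12,0.5,84],[0,0,0,0.48,84],[0,0,0,0,84],[0,0,0,0,40],[0,0,0,0,40]]' 50 >/dev/null
python3 -m inch '[[0,0,0,0,40],[0,0,0,0,40],[0,0,0,0,40]]' 50 >/dev/null; python3 st.py
python3 -m inch '[[0,0,0.2,0,40],[0,0,0.5,0,40],[0,0,0.9,0,40],[0,0,1,0,40],[0,0,1,0,40]]' 50 >/dev/null; python3 st.py
python3 -m inch '[[0,0,1,0,40],[0,0,1,0,40],[0,0,1,0,40],[0.2,0.5,0.5,-0.17,40],[0.25,0.9,0.2,0,40]]' >/dev/null
python3 -m inch '[[0.26,0.95,0,0,40],[0.26,0.95,0,0,40],[0.26,0.95,0,0,40],[0.26,0.95,0,0,40],[0.26,0.95,0,0,40]]' >/dev/null
python3 -m inch '[[0.26,0.95,0,0,40],[0.26,0.95,0,0,40],[0.26,0.95,0,0,40],[0.26,0.95,0,0,40],[0.26,0.95,0,0,40]]' >/dev/null
python3 -m inch '[[0.26,0.95,0,0,40],[0.26,0.95,0,0,40],[0.26,0.95,0,0,40],[0.26,0.95,0,0,40],[0.2,0.95,0,0,40]]' >/dev/null
python3 -m inch '[[0,0.3,0,0,40],[0,0,0,0,40],[0,0,0,0,40],[0,0,0,0,40]]' >/dev/null; python3 st.py
python3 - <<'E'
from h import *
s=snap('wrist'); lids(s,r.get_state()['tool_pos'][2]+.002); print(); lids(s,.252)
E
```

```text
psi -2.59 F [ 0.2  0.1 -0.1] M [ 0.    0.11 -0.01] pos [ 0.5373 -0.2761  0.1102] open 0.682
psi -2.58 F [ 0.1 -0.1 -2.9] M [-0.09  0.    0.  ] pos [ 0.5369 -0.276   0.2019] open 0.692
psi -3.74 F [ 0.4  0.5 -1.5] M [-0.12  0.08 -0.01] pos [0.6446 0.1206 0.2927] open 0.692
lid px [323.  99.] dots 4 ctr [0.6503 0.1975] mask ctr [0.651  0.1978] R 0.0294 zdepth 0.2527 ang 86.3 dotR [0.0188 0.0188 0.0188 0.0187]
lid px [320. 272.] dots 3 ctr [0.6447 0.1222] mask ctr [0.6431 0.1236] R 0.0319 zdepth 0.2933 ang 86.3 dotR [0.0248 0.0248 0.0248]

lid px [323.  99.] dots 4 ctr [0.6493 0.1967] mask ctr [0.6502 0.1971] R 0.0395 zdepth 0.2527 ang 86.3 dotR [0.0252 0.0252 0.0252 0.0252]
lid px [320. 272.] dots 3 ctr [0.6418 0.0955] mask ctr [0.6396 0.0974] R 0.0428 zdepth 0.2933 ang 86.3 dotR [0.0333 0.0333 0.0333]
```

```bash
python3 -m inch '[[0,0.02,-0.4,0.01,40],[0,0,-0.5,0,40],[0,0,-0.4,0,40],[0,0,-0.2,0,40],[0,0,0,0,40]]' >/dev/null
python3 -m inch '[[0,0,0,0,40],[0,0,0,0,40]]' >/dev/null; python3 st.py
python3 -m inch '[[0,0,-0.05,0,40],[0,0,0,0,40],[0,0,0,0,40]]' >/dev/null; python3 st.py
python3 -m inch '[[0,0,-0.04,0,40],[0,0,0,0,40],[0,0,0,0,40]]' >/dev/null; python3 st.py
```

```text
psi -3.54 F [ 0.1 -0.4 -2.2] M [-0.04  0.02 -0.08] pos [0.645  0.1234 0.2558] open 0.689
psi -3.54 F [-0.1  1.4 -1.6] M [-0.04 -0.01 -0.03] pos [0.6447 0.1232 0.2542] open 0.693
psi -3.54 F [ 0.3 -0.  -1.8] M [-0.06 -0.    0.  ] pos [0.6446 0.1231 0.253 ] open 0.689
```

```bash
python3 -m inch '[[0,-0.08,0,-0.01,40],[0,0,0,0,40],[0,0,0,0,40]]' >/dev/null; python3 st.py
python3 -m inch '[[0,0,-0.03,0,40],[0,0,0,0,40],[0,0,0,0,40]]' >/dev/null; python3 st.py
python3 -m inch '[[0,0,-0.03,0,40],[0,0,0,0,40],[0,0,0,0,40]]' >/dev/null; python3 st.py
```

```text
psi -3.62 F [-0.6 -0.5 -1.5] M [-0.01  0.05  0.  ] pos [0.6447 0.1209 0.253 ] open 0.686
psi -3.60 F [ 0.7 -0.5 -2.1] M [-0.12  0.01 -0.  ] pos [0.6447 0.1212 0.2523] open 0.687
psi -3.60 F [-1.8 -0.5  5.7] M [-0.24  0.49 -0.01] pos [0.6446 0.1212 0.2522] open 0.693
```

```bash
python3 -m inch '[[0,0,0,0,84],[0,0,0,0,84],[0,0,0,0,84],[0,0,0,0,84],[0,0,0.5,0,84]]' >/dev/null
python3 -m inch '[[0,0,1,0,84],[0,0,1,0,84],[-0.73,-0.9,0.5,0,84],[-0.73,-0.93,0,0,88],[-0.73,-0.93,0,0.5,88]]' >/dev/null
python3 -m inch '[[-0.73,-0.93,0,0.6,88],[-0.73,-0.93,0,0.6,88],[-0.73,-0.93,0,0.6,88],[-0.73,-0.93,0,0.6,88],[-0.73,-0.93,0,0.6,88]]' >/dev/null
python3 -m inch '[[-0.73,-0.93,0,0.6,88],[-0.73,-0.93,-0.5,0.6,88],[-0.73,-0.93,-0.9,0.6,88],[-0.73,-0.93,-0.9,0.6,88],[-0.73,-0.93,-0.9,0.05,88]]' >/dev/null
python3 -m inch '[[0,0,-0.9,0,88],[0,0,-0.9,0,88],[0,0,-0.9,0,88],[0,0,-0.9,0,88],[0,0,-0.9,0,88]]' >/dev/null
python3 -m inch '[[0,0,-0.6,0,88],[0,0,-0.5,0,88],[0,0,0,0,88],[0,0,0,0,88]]' >/dev/null; python3 st.py
python3 - <<'E'
from h import *
t=r.get_state(); print(t['q'].round(3),R.from_quat(t['eef_rot']).as_matrix()[:,2].round(4),t['clock']); lids(snap('wrist')); print('top'); a=snap('top'); lids(a,.252)
E
```

```text
psi 32.11 F [0.4 0.2 0.4] M [-0.08 -0.05 -0.04] pos [ 0.4082 -0.1805  0.1071] open 0.998
[ 0.501  0.774 -0.332  2.206  0.928  0.321 -0.085] [-0.0134 -0.0231 -0.9996] 65.05
lid px [322. 217.] dots 4 ctr [ 0.408  -0.1825] mask ctr [ 0.4073 -0.1817] R 0.0313 zdepth 0.0249 ang 31.9 dotR [0.0251 0.0252 0.0251 0.0251]
top
lid px [184. 142.] dots 4 ctr [0.6531 0.2731] mask ctr [0.6373 0.3111] R 0.0707 zdepth 0.2436 ang 86.0 dotR [0.0248 0.0254 0.0253 0.025 ]
lid px [225. 140.] dots 4 ctr [0.6477 0.1975] mask ctr [0.6366 0.2048] R 0.0426 zdepth 0.252 ang 86.0 dotR [0.0252 0.0249 0.0252 0.0249]
lid px [280. 147.] dots 4 ctr [0.643  0.1228] mask ctr [0.6218 0.0723] R 0.0858 zdepth 0.1525 ang 86.8 dotR [0.0248 0.0248 0.0249 0.025 ]
```

```bash
python3 -m inch '[[-0.02,-0.06,-0.6,0,88],[0,0,-0.6,0,88],[0,0,-0.6,0,88],[0,0,-0.6,0,88],[0,0,-0.6,0,88]]' >/dev/null
python3 -m inch '[[0,0,-0.4,0,88],[0,0,0,0,88],[0,0,0,0,88]]' >/dev/null; python3 st.py
python3 -c "
from h import *
t=r.get_state(); print(t['q'].round(3), R.from_quat(t['eef_rot']).as_matrix()[:,2].round(4))"
```

```text
psi 32.08 F [0.2 0.6 0.7] M [-0.01  0.03  0.  ] pos [ 0.4063 -0.1821  0.0292] open 0.995
[ 0.368  0.934 -0.11   2.227  1.608  0.115 -0.747] [-0.0187 -0.0215 -0.9996]
```

```bash
python3 -m inch '[[0.04,0,-0.3,0,88],[0,0,0,0,88],[0,0,0,0,88]]' >/dev/null; python3 st.py
python3 -m inch '[[0,0,0,0,40],[0,0,0,0,40],[0,0,0,0,40],[0,0,0,0,40],[0,0,0,0,40]]' 40 >/dev/null
python3 -m inch '[[0,0,0,0,40],[0,0,0,0,40]]' 40 >/dev/null; python3 st.py
```

```text
psi 32.08 F [-0.3  0.7  0.5] M [ 0.    0.02 -0.03] pos [ 0.4071 -0.1821  0.0218] open 1.001
psi 32.13 F [-0.2 -0.6  3.2] M [0.   0.08 0.  ] pos [ 0.407  -0.1819  0.0214] open 0.686
```

```bash
python3 -m inch '[[0,0,0.4,0,40],[0,0,0.8,0,40],[0,0,0.9,0,40],[0,0,0.9,0,40],[0.2,0,0.9,0,40]]' 40 >/dev/null
python3 -m inch '[[0.5,0,0.9,0,40],[0.7,-0.3,0.9,0,40],[0.9,-0.4,0.9,0,40],[0.9,-0.4,0.9,0.3,40],[0.9,-0.4,0,0.3,40]]' >/dev/null
python3 -m inch '[[0.9,-0.4,0,0.3,40],[0.9,-0.4,0,0.3,40],[0.9,-0.4,0,0.3,40],[0.9,-0.4,0,0,40],[0.9,-0.4,0,0,40]]' >/dev/null
python3 -m inch '[[0.7,-0.1,0,0,40],[0,0,0,0,40],[0,0,0,0,40],[0,0,0,0,40]]' >/dev/null; python3 st.py
python3 - <<'E'
from h import *
t=r.get_state(); print(t['q'].round(3), R.from_quat(t['eef_rot']).as_matrix()[:,2].round(4),t['clock'])
s=snap('wrist'); lids(s,t['tool_pos'][2]+.002)
E
```

```text
psi 41.13 F [-0.8  0.2  0.3] M [-0.03  0.01  0.02] pos [ 0.6392 -0.2726  0.2018] open 0.689
[ 0.652  0.927 -0.709  1.363  0.659  1.1    0.551] [-0.0149 -0.0269 -0.9995] 68.85
lid px [321. 275.] dots 3 ctr [ 0.6398 -0.2742] mask ctr [ 0.6414 -0.2712] R 0.0336 zdepth 0.2051 ang 40.9 dotR [0.0253 0.0253 0.0253]
```

```bash
python3 -m inch '[[0.03,0.08,-0.6,0,40],[0,0,-0.8,0,40],[0,0,-0.8,0,40],[0,0,-0.6,0,40],[0,0,-0.2,0,40]]' >/dev/null
python3 -m inch '[[0,0,0,0,40],[0,0,0,0,40]]' >/dev/null; python3 st.py
```

```text
psi 41.09 F [ 0.1 -0.3 -0.3] M [-0.04  0.03  0.01] pos [ 0.6416 -0.2708  0.1279] open 0.688
```

```bash
python3 -m inch '[[-0.06,0.01,-0.12,0,40],[0,0,-0.12,0,40],[0,0,-0.1,0,40],[0,0,0,0,40],[0,0,0,0,40]]' >/dev/null; python3 st.py
python3 -m inch '[[0,0,-0.06,0,40],[0,0,0,0,40],[0,0,0,0,40]]' >/dev/null; python3 st.py
python3 -m inch '[[0,0,-0.05,0,40],[0,0,0,0,40],[0,0,0,0,40]]' >/dev/null; python3 st.py
```

```text
psi 41.09 F [ 0.1 -0.1 -0.1] M [-0.04  0.04 -0.01] pos [ 0.6396 -0.2706  0.1187] open 0.686
psi 41.09 F [ 0.5  0.3 -0.3] M [-0.03 -0.01  0.02] pos [ 0.6396 -0.2706  0.1172] open 0.690
psi 41.09 F [0.1 0.3 0.5] M [-0.05  0.06 -0.01] pos [ 0.6398 -0.2706  0.1162] open 0.693
```

```bash
python3 -m inch '[[0.01,0,-0.04,0,40],[0,0,0,0,40],[0,0,0,0,40]]' >/dev/null; python3 st.py
python3 -m inch '[[0,0,-0.02,0.8,40],[0,0,0,0.8,40],[0,0,0,0.8,40],[0,0,0,0,40]]' >/dev/null; python3 st.py
python3 -m inch '[[0,0,0,0.8,40],[0,0,0,0.7,40],[0,0,0,0,40]]'  >/dev/null; python3 st.py
```

```text
psi 41.08 F [-2.2  0.8  7. ] M [-0.02  0.5   0.02] pos [ 0.6399 -0.2707  0.116 ] open 0.688
psi 55.59 F [-0.5 -0.4  6.4] M [-0.02  0.02  0.06] pos [ 0.641  -0.2706  0.1158] open 0.690
psi 64.50 F [-0.2 -0.5 -1.2] M [ 0.02  0.04 -0.01] pos [ 0.6395 -0.2707  0.114 ] open 0.686
```

Dropped into the thread. I'll seat it and screw.

```bash
python3 -m inch '[[0,0,-0.08,0,40],[0,0,-0.08,0,40],[0,0,0,0,40]]' >/dev/null; python3 st.py
python3 -m inch '[[0,0,-0.06,0,40],[0,0,0,0,40],[0,0,0,0,40]]' 60 >/dev/null; python3 st.py
python3 -m inch '[[0,0,-0.06,0,40],[0,0,0,0,40],[0,0,0,0,40]]' 60 >/dev/null; python3 st.py
```

```text
psi 64.46 F [-0.2 -0.1 -0.1] M [ 0.   -0.03  0.01] pos [ 0.6395 -0.2705  0.1099] open 0.688
psi 64.49 F [0.1 0.8 0.1] M [ 0.03 -0.07 -0.01] pos [ 0.6398 -0.2705  0.1089] open 0.687
psi 64.49 F [ 1.  -0.1  1.2] M [ 0.01 -0.08 -0.  ] pos [ 0.64   -0.2706  0.1075] open 0.687
```

```bash
python3 -m inch '[[0,0,-0.02,0,40],[0,0,0,0,40],[0,0,0,0,40]]' 60 >/dev/null; python3 st.py
python3 -m inch '[[0,0,0,-0.9,40],[0,0,0,-0.9,40],[0,0,0,-0.9,40],[0,0,0,-0.9,40],[0,0,0,-0.9,40]]' 60 >/dev/null; python3 st.py
python3 -m inch '[[0,0,0,-0.9,40],[0,0,0,-0.9,40],[0,0,0,-0.9,40],[0,0,0,-0.9,40],[0,0,0,-0.9,40]]' 60 >/dev/null; python3 st.py
python3 -m inch '[[0,0,0,-0.8,40],[0,0,0,-0.6,40],[0,0,0,0,40]]' 60 >/dev/null; python3 st.py
python3 -m inch '[[0,0,0,-0.5,40],[0,0,0,0,40]]' 60 >/dev/null; python3 st.py
python3 -m inch '[[0,0,0,-0.4,40],[0,0,0,0,40]]' 60 >/dev/null; python3 st.py
python3 -m inch '[[0,0,0,-0.3,40],[0,0,0,0,40]]' 60 >/dev/null; python3 st.py
python3 -m inch '[[0,0,0,-0.3,40],[0,0,0,0,40],[0,0,0,0,40]]' 60 >/dev/null; python3 st.py
```

```text
psi 64.49 F [-1.1  0.5  4.4] M [-0.01  0.29 -0.  ] pos [ 0.64   -0.2706  0.1075] open 0.684
psi 37.26 F [0.6 0.1 4.2] M [-0.24  0.11  0.01] pos [ 0.6405 -0.271   0.1075] open 0.682
psi 10.28 F [-0.1 -0.4  4.2] M [-0.19  0.14  0.18] pos [ 0.6402 -0.2711  0.1075] open 0.687
psi 2.07 F [ 0.6 -0.   4.6] M [-0.14  0.16  0.  ] pos [ 0.6404 -0.2708  0.1075] open 0.684
psi -0.85 F [ 0.4 -1.1  6. ] M [-0.2   0.11 -0.04] pos [ 0.6404 -0.2708  0.1075] open 0.681
psi -3.16 F [ 1.9 -2.5  6.7] M [-0.38 -0.14  0.41] pos [ 0.6407 -0.271   0.1075] open 0.685
psi -4.81 F [ 1.7 -2.8  5.2] M [-0.46 -0.16  1.16] pos [ 0.6408 -0.271   0.1075] open 0.686
psi -6.45 F [ 1.9 -2.5  5.3] M [-0.51 -0.12  1.74] pos [ 0.6408 -0.271   0.1075] open 0.688
```

```bash
python3 -m inch '[[0,0,0,-0.3,40],[0,0,0,0,40],[0,0,0,0,40]]' 60 >/dev/null; python3 st.py
python3 -m inch '[[0,0,0,0,84],[0,0,0,0,84],[0,0,0,0,84],[0,0,0,0,84]]' >/dev/null; python3 st.py; python3 fl.py .6405 -.2715
```

```text
psi -8.29 F [ 1.6 -2.   5.1] M [-0.41 -0.43  2.08] pos [ 0.641  -0.2705  0.1075] open 0.684
psi -8.75 F [-0.3  0.2  0.1] M [-0.05  0.06  0.04] pos [ 0.639  -0.2705  0.1062] open 0.952
lid px [325. 276.] dots 3 ctr [ 0.6408 -0.2725] mask ctr [ 0.6411 -0.2708] R 0.0307 zdepth 0.1108 ang 87.5 dotR [0.0252 0.0252 0.0252]
jar edge +y 21 yaw -2.19 off 0.0325 std 0.00018
```

```bash
python3 -m inch '[[0.07,-0.07,0.14,0.52,84],[0,0,0,0.52,84],[0,0,0,0,84],[0,0,0,0,40],[0,0,0,0,40]]' 50 >/dev/null
python3 -m inch '[[0,0,0,0,40],[0,0,0,0,40],[0,0,0,0,40]]' 50 >/dev/null; python3 st.py
python3 -m inch '[[0,0,0.2,0,40],[0,0,0.5,0,40],[0,0,0.9,0,40],[0,0,1,0,40],[0,0,1,0,40]]' 50 >/dev/null; python3 st.py
python3 -m inch '[[0,0,1,0,40],[0,0,1,0,40],[0,0,1,0,40],[0,0.5,0.5,-0.17,40],[0,0.8,0.2,0,40]]' >/dev/null
python3 -m inch '[[0,0.95,0,0,40],[0,0.95,0,0,40],[0,0.95,0,0,40],[0,0.95,0,0,40],[0,0.95,0,0,40]]' >/dev/null
python3 -m inch '[[0,0.95,0,0,40],[0,0.95,0,0,40],[0,0.95,0,0,40],[0,0.95,0,0,40],[0,0.95,0,0,40]]' >/dev/null
python3 -m inch '[[-0.04,0.95,0,0,40],[0,0.95,0,0,40],[0,0,0,0,40],[0,0,0,0,40],[0,0,0,0,40]]' >/dev/null; python3 st.py
python3 - <<'E'
from h import *
s=snap('wrist'); lids(s,r.get_state()['tool_pos'][2]+.002); print(); lids(s,.252)
E
```

```text
psi -2.48 F [-0.3 -0.6 -0.7] M [-0.05  0.16 -0.03] pos [ 0.6414 -0.2723  0.1104] open 0.686
psi -2.47 F [-0.8 -0.5 -2.6] M [-0.12  0.01 -0.05] pos [ 0.6413 -0.2722  0.2021] open 0.692
psi -3.52 F [-0.1 -1.3 -2.5] M [-0.13  0.07  0.01] pos [0.64   0.0445 0.2923] open 0.694
lid px [323.  94.] dots 4 ctr [0.6457 0.1226] mask ctr [0.6466 0.1216] R 0.0283 zdepth 0.2528 ang 86.4 dotR [0.0188 0.0188 0.0188 0.0188]
lid px [320. 272.] dots 3 ctr [0.64   0.0457] mask ctr [0.6399 0.0475] R 0.0303 zdepth 0.2929 ang 86.5 dotR [0.0248 0.0248 0.0248]

lid px [323.  94.] dots 4 ctr [0.6446 0.1221] mask ctr [0.6458 0.1208] R 0.0379 zdepth 0.2528 ang 86.4 dotR [0.0252 0.0252 0.0252 0.0252]
lid px [320. 272.] dots 3 ctr [0.637  0.0191] mask ctr [0.637  0.0214] R 0.0406 zdepth 0.2929 ang 86.5 dotR [0.0333 0.0332 0.0332]
```

```bash
python3 -m inch '[[0,0.07,-0.4,-0.02,40],[0,0,-0.5,0,40],[0,0,-0.4,0,40],[0,0,-0.2,0,40],[0,0,0,0,40]]' >/dev/null
python3 -m inch '[[0,0,0,0,40],[0,0,0,0,40]]' >/dev/null; python3 st.py
python3 -m inch '[[0,0,-0.05,0,40],[0,0,0,0,40],[0,0,0,0,40]]' >/dev/null; python3 st.py
```

```text
psi -3.61 F [ 0.1  0.  -3.2] M [ 0.    0.08 -0.02] pos [0.6409 0.0471 0.2559] open 0.688
psi -3.61 F [ 0.3  0.5 -1.9] M [-0.04  0.03  0.01] pos [0.6406 0.0469 0.2543] open 0.688
```

```bash
python3 -m inch '[[-0.03,-0.03,-0.05,0,40],[0,0,0,0,40],[0,0,0,0,40]]' >/dev/null; python3 st.py
python3 -m inch '[[0,0,-0.03,0,40],[0,0,0,0,40],[0,0,0,0,40]]' >/dev/null; python3 st.py
python3 -m inch '[[0,0,-0.03,0,40],[0,0,0,0,40],[0,0,0,0,40]]' >/dev/null; python3 st.py
```

```text
psi -3.61 F [-1.  -0.4 -2.2] M [-0.07  0.01 -0.01] pos [0.6398 0.0461 0.2529] open 0.689
psi -3.61 F [-0.4  0.1 -0.8] M [-0.1   0.04 -0.03] pos [0.6399 0.0462 0.2523] open 0.689
psi -3.61 F [-2.8 -0.9  5.4] M [-0.23  0.54 -0.03] pos [0.6399 0.0462 0.2523] open 0.692
```

Standing. I release, back off clear, and inspect everything.

```bash
python3 -m inch '[[0,0,0,0,84],[0,0,0,0,84],[0,0,0,0,84],[0,0,0,0,84],[0,0,0.5,0,84]]' >/dev/null
python3 -m inch '[[0,0,1,0,84],[0,0,1,0,84],[-0.3,-0.9,0.8,0,84],[-0.5,-0.9,0.5,0,88],[-0.5,-0.9,0,0,88]]' >/dev/null
python3 -m inch '[[-0.5,-0.9,0,0,88],[-0.5,-0.9,0,0,88],[-0.5,-0.9,0,0,88],[-0.5,-0.9,0,0,88],[-0.5,-0.9,0,0,88]]' >/dev/null
python3 -m inch '[[-0.5,-0.9,0,0,88],[-0.5,-0.9,0,0,88],[0,0,0,0,88],[0,0,0,0,88],[0,0,0,0,88]]' >/dev/null; python3 st.py
python3 - <<'E'
from h import *
a=snap('top'); lids(a,.252); b=snap('side'); print('side'); lids(b,.252); print(r.get_state()['clock'])
im=np.vstack([cv2.resize(a['pixels'][70:260,100:500],(800,380)),cv2.resize(b['pixels'][60:260,150:550],(440,220)).repeat(1,1) if 0 else np.hstack([cv2.resize(b['pixels'][70:260,180:480],(340,215)),np.zeros((215,460,3),np.uint8)])])
cv2.imwrite('pics/f1.png',cv2.cvtColor(im,cv2.COLOR_RGB2BGR))
E
```

```text
psi -3.50 F [-0.   0.2  0.5] M [-0.09 -0.   -0.01] pos [ 0.5206 -0.1773  0.347 ] open 1.000
lid px [184. 142.] dots 4 ctr [0.6531 0.2731] mask ctr [0.6373 0.3111] R 0.0707 zdepth 0.2478 ang 85.9 dotR [0.0248 0.0253 0.0253 0.025 ]
lid px [225. 140.] dots 4 ctr [0.6478 0.1976] mask ctr [0.6374 0.2054] R 0.043 zdepth 0.2521 ang 85.8 dotR [0.0251 0.0251 0.0253 0.025 ]
lid px [278. 145.] dots 8 ctr [0.6218 0.0723] mask ctr [0.6218 0.0723] R 0.0858 zdepth 0.2505 ang 70.2 dotR [0.0673 0.0487 0.0786 0.0326 0.0176 0.0518 0.0521 0.0249]
side
83.2
```

View pics/f1.png

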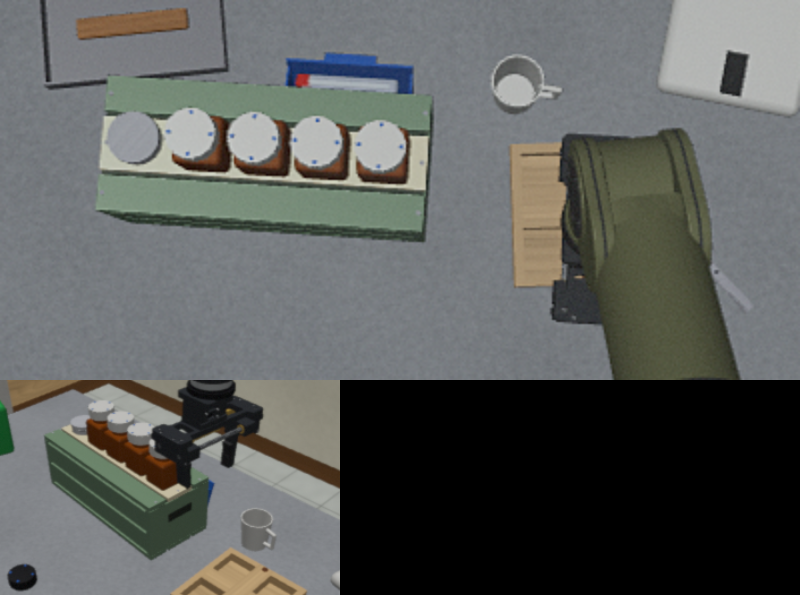

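The view shows four closed jars in one row on the cream slat, lids at crop pixels (190,133), (254,137), (318,141), (382,147). The tin (134,138), cup and clipper look unmoved, and the gripper is clear. I hand in.

```bash
python3 -c "
from h import *
print(r.finish_job(), r.get_state()['clock'])"
```

```text
the job is handed in; nothing more can be done
the job is handed in; nothing more can be done
```

All four jars are closed and standing in one row on the cream slat. I handed the job in just after 83 s on the robot's clock. For each jar I set the lid on the threads at about a = 39° and turned it back to about 62°, where it dropped home. I then screwed it clockwise to the stop while the jar was still in the holder, and only then carried it to the crate.

**Last checks**
- **Closing:** after release, every lid sat within 1° of a = 0. Each lid top was at home height, about 0.110 m. Each jar lifted by its lid.
- **Row:** the pitch is 75 mm, so the gaps are about 13 mm. The lid dots of the first three jars read within 1° of the crate's -3.65°.
- **Left alone:** the tin, cup, nail clipper and black look-alikes looked unmoved wherever they were in view.

**What disagreed or failed**
- **Torque:** I did not see the stated 1 N m over the last 13°. It stayed near zero, then rose to 1.7–2 N m at the stop, where the lid slipped a little in the jaws. I took tightness from the angles and from the jars holding when lifted.
- **Camera offset:** the top camera read x about 2–5 mm lower than the wrist camera. I used the wrist readings.
- **Second lid:** my first attempt to reach it ran into a joint limit above the lid. I approached again with the jaws turned and it worked.
- **Final pictures:** in the last top view the third and fourth lids merged into one blob, so I did not re-measure them there. The side view gave no lid readings. I judged those two from the picture and from where I set them down.

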